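# Fetch the suction lifter from behind the jars

### The arm

A 6-joint arm with a two-finger parallel gripper is mounted at the origin on the work surface. World frame = base frame: x ahead of the robot, y to its left, z up, the work surface at z = 0. Lengths are in m, angles in rad, forces in N, time in s.
With the tool pointing down it reaches from about 0.35 to 0.775 m from the base axis. Payload 7.3 kg.
Tool frame: the origin (TCP) lies at the very end of the fingers, on their centre line; the grasp point (between the pads) lies 19 mm behind it (robot.hold_point_z is the distance from the TCP to the grasp point, in m); y points along the fingers, z is the direction in which the jaws open and shut, and the axes are right-handed (so a half turn about y gives the same grasp; the last joint's range is limited). The gripper opens to 92 mm and grips with 3 to 60 N. Pads are 19 mm wide; open, the fingers measure 130 mm over their backs; the gripper's body (75 mm by 190 mm) begins 47 mm behind the grasp point.
Start: joints at [-1.287, 0.342, 1.524, -0, 1.275, -0.146], TCP at [0.219, -0.477, 0.19] pointing down, gripper open.
Joint ranges: [-2.53, 2.53], [-0.77, 2.02], [0.04, 2.7], [-1, 4.14], [0.28, 2.66], [-3.11, 3.11]. Speed limits (rad/s): [2.57, 2.57, 3.14, 3.14, 3.14, 3.14].

### API

Orientations are given as [roll, pitch, yaw] about the fixed x, y, z axes, in that order (R = Rz(yaw) Ry(pitch) Rx(roll)).
In Python, from cell import robot gives the robot as it stands.
- The arm moves only by the shell command python3 -m crank 'ROWS' [OPENING] [FORCE]. ROWS is a JSON object of lists of equal length, an entry for each row: "xyz": the shift along the tool's x, y, z in cm, a list of three; "roll": the turn about the tool's y in degrees. A call has 1 to 20 rows; each row shifts and turns the commanded pose from where the row before left it, along the tool's axes as they then stand; what a row does not reach is not made up. A row lasts 1/10 s, in which the tool goes at most 50 mm and 8.59 degrees, less where a joint would pass 70% of its speed; a pose out of reach is approached as far as the arm can. A call is refused whole if a number of a shift passes 5 or a number of a turn 8.59, either way. A call with a gripper value outside its range is refused whole. OPENING is the gripper command: -1 is fully open, 1 is shut, values between are in proportion, set as the call begins (- or left out, the last holds). The fingers move at their own pace and stop on an object; FORCE is the grip in N (left out, the last holds). Time passes only in rows, so rows that do not move let the fingers close. It gives the time, the measured TCP pose, the force and the opening at its end, in the units of the state.
- robot.observe(): the state, without advancing time (a new reading comes with each control period).
- robot.read_camera(name): name is "scene" or "top"; returns the picture (480x640x3 uint8, red, green, blue); there is no depth.
- robot.calibration(name): a dict with "intrinsics" (3x3 intrinsics, pixels), "pose" (4x4, takes a point from camera to world coordinates). Camera axes: x right, y down, z forward; pixel columns grow to the right and rows downward; lengths in m; the calibration is good to about 2 mm. A picture is of the moment at which its call begins. calibration takes no time and is no camera call.
- robot.hand_in(): hands the job in, once; it reports no verdict.
The state is a dict: "time": time; "qpos": joint angles; "qvel": joint speeds; "joint_efforts": joint torques, N m; "tool_pos": TCP position; "tool_rot": TCP orientation; "contact_force": force on the tool from outside, world axes, zero at the start; "torque": the same for the moment, N m; "opening": finger opening in m.
Only numpy, scipy, OpenCV 4.12 (cv2) and the standard library are available. Lean on these libraries where they do the work, as an engineer would, in place of code of your own. Each camera call takes 0.05 s, during which the arm holds its last target.

### The job

I need the suction lifter that stands at the back of the wooden caddy. First take the jar and the square bottle that stand in front of it out and stand them on the white card, then set the lifter down gently in the middle of the blue glass pane, and only after that stand the jar and the bottle back upright, each in the middle of the same cork pad it came from. Leave the foil roll, the tweezers and the glass cutter where they lie, and don't let anything fall over.

Things in the scene. Friction and masses are not known exactly. Their poses are not given: they have to be found in the camera images.
- jar: Loose tall round glass jar of pale glass chips with a steel screw lid, about 0.25 kg: smooth cylinder 50 mm in diameter up to 108 mm, lid 52 mm in diameter from 108 to 126 mm (total height 126). Origin: centre of its underside, z up. It starts upright on one of the two front cork pads of the caddy (left or right varies).
- bottle: Loose tall square white plastic bottle with a black cap, about 0.22 kg: body 46 x 46 mm, 105 mm high; above it a round neck and a cap 32 mm in diameter up to 126 mm. Origin: centre of its underside, z up, x and y square to its flat sides. It starts upright on the other front cork pad.
- lifter: Loose suction lifter for glass, about 0.15 kg, 52 mm high: flat black rubber cup 56 mm in diameter and 12 mm thick below, aluminium neck 24 mm in diameter, round black knob on top 34 mm in diameter from 30 to 52 mm height (grip it by the knob). Origin: centre of its underside, z up. It starts on the rear cork pad of the caddy, behind and between jar and bottle.
- caddy: Fixed wooden tray, 150 (x) by 220 mm (y). Origin: centre of its underside, +x to the rear (away from the robot). Floor top at 8 mm; front and rear rims reach 22 mm, end walls (y = +-106 mm) 45 mm; walls 8 mm thick. Cork pads, flush with the floor: two front ones, 60 mm across, at (-34, +-48) mm, a rear one, 64 mm, at (18, 0). Things start within 3 mm of their pads' middles.
- card: Fixed white card lying flat on the bench to one side of the caddy, 210 mm (its x) by 148 mm (its y), 2 mm thick: the side area. Origin: centre of its underside. It has changed sides with the pane in some starts.
- pane: Fixed flat square pane of blue glass lying on the bench on the other side of the caddy, 120 x 120 mm, 6 mm thick. Origin: centre of its underside; x and y along its edges.
- foil_roll: Bystander, loose: roll of copper foil lying flat, 72 mm outside diameter, 40 mm hole, 12 mm high. Origin: centre of its underside.
- tweezers: Bystander, loose: steel tweezers lying flat, about 120 mm long (along its x), 7 mm high. Origin: near the middle, on the bench.
- cutter: Bystander, loose: glass cutter with wooden handle and brass neck lying flat, about 145 mm long (along its x), 14 mm high. Origin: near the middle, on the bench.
There are look-alikes about, which are no part of the job. Leave any green or orange look-alike of the lifter alone. Leave any turquoise look-alike of the bottle alone.

How it is judged:
By the outcome, as a careful person would: the job done as asked, in the order asked, and still so for the second after the job is handed in, with the robot touching nothing.
It also fails if it takes over 112 s, if anything falls off the work surface, if the arm or the gripper's body presses on something with over 40 N, if the wrist force passes 120 N, or if a joint passes its speed limit or range.

## Working session

There is one attempt and no reset: what is moved stays moved. The work goes in short steps, Python scripts to look and compute and a shell command to move; the robot and the scene stay as the last step left them, time stands still between calls to the robot, and variables do not carry over. Pictures are saved under pics/ and viewed, and the job is handed in when it is done.

```bash
mkdir -p pics; ls; python3 - <<'E'
from cell import robot
import cv2,numpy as np
for n in ("scene","top"):
    im=robot.read_camera(n); cv2.imwrite(f"pics/{n}0.png",im[:,:,::-1])
    c=robot.calibration(n); print(n,np.round(c["intrinsics"],1).tolist(),np.round(c["pose"],3).tolist())
s=robot.observe()
for k in s: print(k,np.round(s[k],3))
print(robot.hold_point_z)
E
```

```text
pics
scene [[479.9, 0.0, 323.1], [0.0, 479.9, 238.8], [0.0, 0.0, 1.0]] [[-0.327, 0.526, -0.785, 1.273], [0.945, 0.171, -0.279, 0.253], [-0.013, -0.833, -0.553, 0.52], [0.0, 0.0, 0.0, 1.0]]
top [[607.2, 0.0, 321.3], [0.0, 607.2, 232.5], [0.0, 0.0, 1.0]] [[-0.024, -0.996, 0.081, 0.46], [-1.0, 0.023, -0.01, -0.003], [0.008, -0.081, -0.997, 1.325], [0.0, 0.0, 0.0, 1.0]]
time 0.1
qpos [-1.287  0.343  1.525  0.     1.275 -0.146]
qvel [ 0.    -0.003 -0.005  0.    -0.    -0.   ]
joint_efforts [ 1.0000e-03 -4.3201e+01 -2.4469e+01  7.2000e-02  5.3000e-02 -0.0000e+00]
tool_pos [ 0.219 -0.477  0.19 ]
tool_rot [-1.572  0.    -2.712]
contact_force [ 0.267  0.387 -0.561]
torque [ 0.05  -0.038  0.034]
opening 0.092
0.0188
```

View pics/scene0.png

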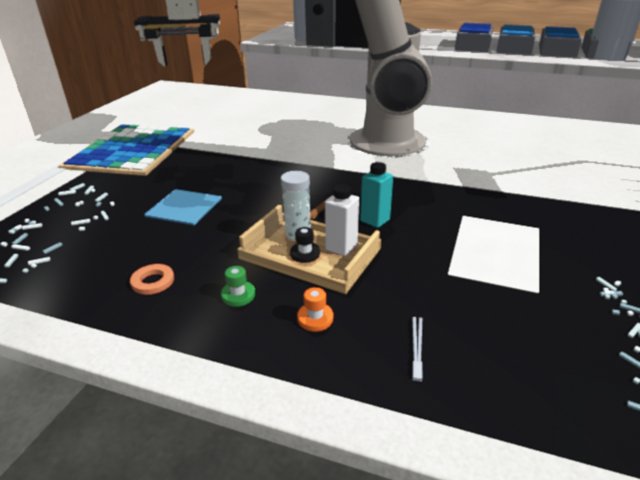

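View pics/top0.png

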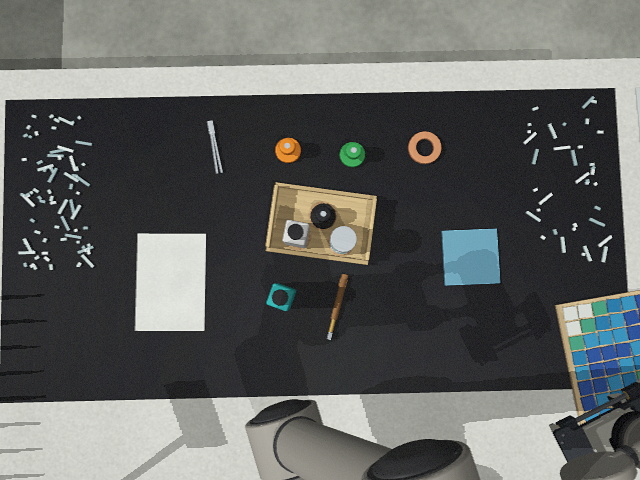

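The top view shows: lifter (black) at (323,215), jar at (343,239), white bottle at (295,232), card at (171,282), pane at (470,257). Candidates for the lifter are orange (287,150), green (352,154) and black (323,215) in the caddy. For the bottle they are turquoise (280,297) and white (295,232). By the description I choose the black lifter and the white bottle. Next, a close crop to check that.

```bash
cat > h.py <<'E'
import numpy as np,cv2
from cell import robot
def ray(n,u,v):
    c=robot.calibration(n);K=np.array(c["intrinsics"]);T=np.array(c["pose"])
    d=T[:3,:3]@np.linalg.solve(K,[u,v,1.]);return T[:3,3],d
def onz(n,u,v,z):
    o,d=ray(n,u,v);return o+d*(z-o[2])/d[2]
def proj(n,p):
    c=robot.calibration(n);K=np.array(c["intrinsics"]);T=np.array(c["pose"])
    q=K@(T[:3,:3].T@(np.array(p)-T[:3,3]));return q[:2]/q[2]
def two(p1,p2):
    o1,d1=ray("top",*p1);o2,d2=ray("scene",*p2);d1/=np.linalg.norm(d1);d2/=np.linalg.norm(d2)
    t=np.linalg.lstsq(np.c_[d1,-d2],o2-o1,rcond=None)[0]
    a=o1+t[0]*d1;b=o2+t[1]*d2;return (a+b)/2,np.linalg.norm(a-b)
def shot(n,name,box=None,f=1):
    im=robot.read_camera(n)[:,:,::-1].copy()
    if box: im=im[box[1]:box[3],box[0]:box[2]]
    im=cv2.resize(im,None,fx=f,fy=f,interpolation=cv2.INTER_CUBIC);cv2.imwrite(f"pics/{name}.png",im)
E
python3 - <<'E'
import cv2
t=cv2.imread("pics/top0.png")[170:280,255:390];s=cv2.imread("pics/scene0.png")[160:295,230:390]
cv2.imwrite("pics/ct.png",cv2.resize(t,None,fx=5,fy=5,interpolation=cv2.INTER_CUBIC))
cv2.imwrite("pics/cs.png",cv2.resize(s,None,fx=4.4,fy=4.4,interpolation=cv2.INTER_CUBIC))
E
```

```text
(no output)
```

View pics/ct.png

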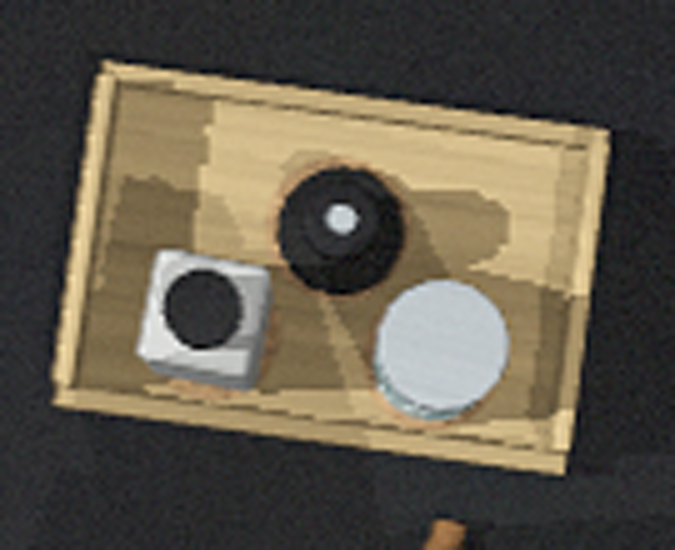

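View pics/cs.png

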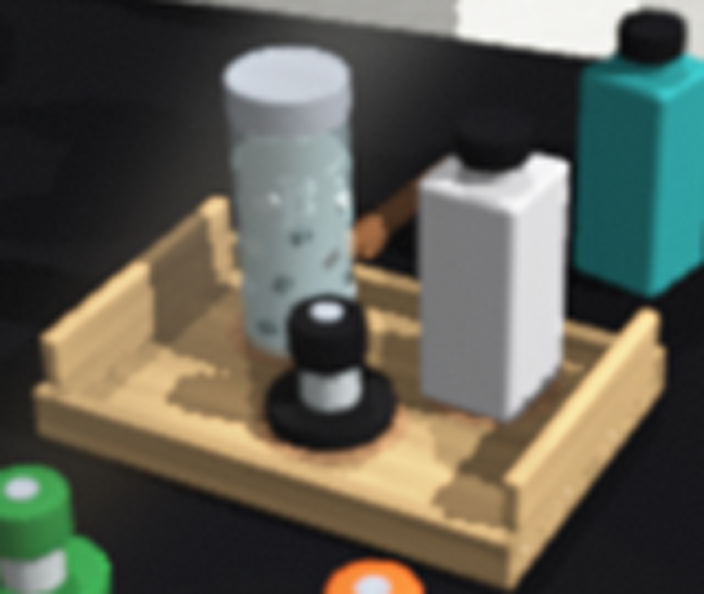

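The crop confirms the black lifter is behind, with the white bottle at +y (left) and the jar at -y. Next I measure poses.

```bash
python3 - <<'E'
from h import *
np.set_printoptions(precision=4,suppress=True)
t=cv2.imread("pics/top0.png");s=cv2.imread("pics/scene0.png")
c=[(276,182.4),(376.8,196),(368,264.6),(265.8,250.6)]
for z in (0,.022,.045):
    P=np.array([onz("top",u-.4,v-.4,z) for u,v in c]);e=np.diff(np.r_[P,P[:1]],axis=0)[:,:2]
    print(z,np.linalg.norm(e,axis=1),P.mean(0),np.degrees(np.arctan2(e[:,1],e[:,0])))
def blobs(im,m,amin=20):
    n,l,st,ce=cv2.connectedComponentsWithStats(m.astype(np.uint8))
    for i in range(1,n):
        if st[i,4]>amin: yield (l==i).astype(np.uint8),st[i],ce[i]
h=cv2.cvtColor(t,cv2.COLOR_BGR2HSV).astype(int);H,S,V=h[...,0],h[...,1],h[...,2]
def rep(nm,m,z,amin):
  for b,st,ce in blobs(t,m,amin):
    k=max(cv2.findContours(b,cv2.RETR_EXTERNAL,cv2.CHAIN_APPROX_NONE)[0],key=cv2.contourArea)
    r=cv2.minAreaRect(k);bx=cv2.boxPoints(r);W=np.array([onz("top",*p,z) for p in bx]);e=np.diff(W,axis=0)
    print(nm,st[:5],"rect c",np.array(r[0]),onz("top",*r[0],z),"sides",np.linalg.norm(e,axis=1),"ang",np.degrees(np.arctan2(e[:2,1],e[:2,0])),"cent",onz("top",*ce,z))
sub=np.zeros(t.shape[:2],bool)
a=sub.copy();a[210:350,110:230]=1
rep("card",a&(V>150)&(S<60),.002,1000)
a=sub.copy();a[210:300,430:520]=1
rep("pane",a&(H>90)&(H<115)&(S>70)&(V>60),.006,500)
a=sub.copy();a[270:320,255:310]=1
rep("teal",a&(H>80)&(H<100)&(S>100)&(V>50),.105,100)
a=sub.copy();a[222:256,328:360]=1
rep("lid",a&(S<40)&(V>150),.134,200)
a=sub.copy();a[200:232,305:340]=1
rep("cup",a&(V<60),.02,100)
a=sub.copy();a[218:245,283:312]=1
rep("cap",a&(V<60),.134,60)
rep("bot",a&(S<50),.113,100)
E
```

```text
0 [0.224  0.1522 0.225  0.1519] [ 0.5885 -0.0162  0.    ] [-99.0574 170.9606  80.8471  -9.446 ]
0.022 [0.2202 0.1497 0.2213 0.1493] [ 0.5863 -0.016   0.022 ] [-99.0574 170.9606  80.8471  -9.446 ]
0.045 [0.2164 0.1471 0.2174 0.1467] [ 0.5841 -0.0157  0.045 ] [-99.0574 170.9606  80.8471  -9.446 ]
card [ 135  233   71   98 6692] rect c [170.0948 282.0016] [0.4671 0.3144 0.002 ] sides [0.2099 0.1509 0.21  ] ang [ -0.9457 -92.3279] cent [0.467 0.314 0.002]
pane [ 441  228   60   58 3121] rect c [470.432  256.5031] [ 0.5068 -0.3389  0.006 ] sides [0.1247 0.1208 0.1238] ang [-88.7271 179.8811] cent [ 0.5066 -0.3386  0.006 ]
teal [266 283  31  29 409] rect c [280.5657 296.5693] [0.4323 0.0697 0.105 ] sides [0.0485 0.0501 0.0485] ang [ -21.0755 -111.2632] cent [0.4328 0.0685 0.105 ]
lid [330 226  27  28 561] rect c [342.  239.5] [ 0.5416 -0.0548  0.134 ] sides [0.0544 0.0487 0.0543] ang [ -46.3026 -136.5612] cent [ 0.5425 -0.056   0.134 ]
cup [311 204  25  25 455] rect c [323. 216.] [ 0.6013 -0.0201  0.02  ] sides [0.0519 0.0521 0.0518] ang [-91.3139 178.5245] cent [ 0.6011 -0.0199  0.02  ]
cap [288 224  15  16 185] rect c [295.25 231.25] [0.56   0.0367 0.134 ] sides [0.0278 0.0293 0.0278] ang [ -46.1012 -136.3948] cent [0.5599 0.0371 0.134 ]
bot [283 220  27  25 571] rect c [295.6346 233.3269] [0.5576 0.0367 0.113 ] sides [0.0496 0.0499 0.0496] ang [ -12.3581 -102.6871] cent [0.559 0.037 0.113]
```

```bash
python3 - <<'E'
from h import *
np.set_printoptions(precision=4,suppress=True)
print("knob",two((322.9,213.1),(303.4,230.2)))
print("lid",two((342.7,238.1),(294.7,177.2)))
# caddy corners at z=.022 reprojected into scene, with pad centres
a=np.radians(-9.2);R=np.array([[np.cos(a),-np.sin(a)],[np.sin(a),np.cos(a)]]);c=np.array([.5863,-.016])
im=cv2.imread("pics/scene0.png")
for p,z in [((75,110),22),((75,-110),22),((-75,-110),22),((-75,110),22),((18,0),8)]:
    w=c+R@np.array(p)/1000; q=proj("scene",[*w,z/1000]);print(p,w,q)
    im=cv2.circle(im,tuple(int(round(16*x)) for x in q),16,(0,0,255),-1,shift=4)
cv2.imwrite("pics/cs1.png",cv2.resize(im[160:295,230:390],None,fx=4.4,fy=4.4,interpolation=cv2.INTER_CUBIC))
E
```

```text
knob (array([ 0.6036, -0.0209,  0.0603]), np.float64(0.0029748644199254237))
lid (array([ 0.545 , -0.0577,  0.1319]), np.float64(0.002908053623350651))
(75, 110) [0.6779 0.0806] [346.3942 283.1543]
(75, -110) [ 0.6427 -0.1366] [238.3161 248.3345]
(-75, -110) [ 0.4947 -0.1126] [282.2398 211.4882]
(-75, 110) [0.5299 0.1046] [381.4693 238.4566]
(18, 0) [ 0.6041 -0.0189] [306.1379 254.4977]
```

View pics/cs1.png

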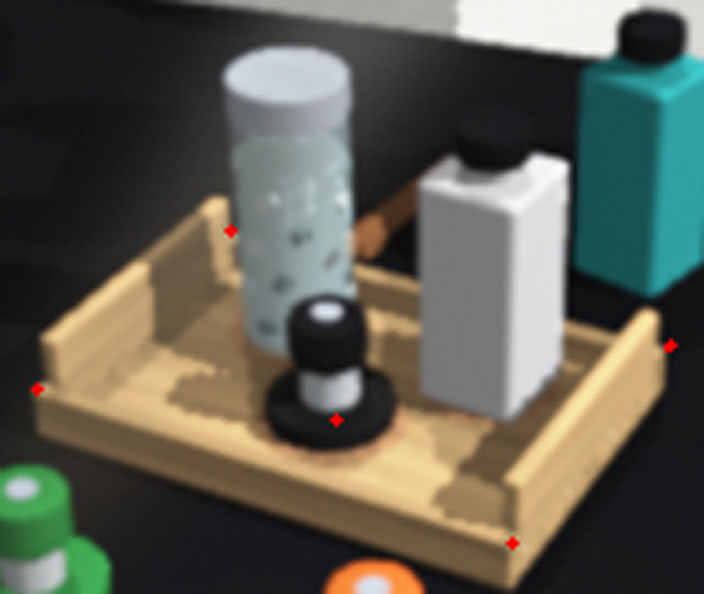

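Both views agree to about 2 mm, and the caddy is at (0.586,-0.016), yaw -9.2°. The bottle comes first, gripped with the jaws along caddy x.

```bash
cat >> h.py <<'E'
def go(x,y,z,yaw=None):
    s=robot.observe();rx,ry,rz=s["tool_rot"];p=np.array(s["tool_pos"]);a=np.degrees(rz)
    if yaw is not None: print("roll deg needed %.2f"%(-((yaw-a+180)%360-180)))
    else: yaw=a
    t=np.radians(yaw);d=np.array([x,y,z])-p
    print("pos",np.round(p,4),"yaw %.2f tilt %.2f %.2f"%(a,np.degrees(rx)+90,np.degrees(ry)),"t %.1f"%s["time"])
    print("shift cm (at target yaw) x %.2f y %.2f z %.2f"%tuple(100*np.array([np.cos(t)*d[0]+np.sin(t)*d[1],-d[2],-np.sin(t)*d[0]+np.cos(t)*d[1]])))
    print("f",np.round(s["contact_force"],1),"open %.4f"%s["opening"],"q",np.round(s["qpos"],2))
E
python3 -m crank '{"xyz":[[0,0,0],[0,0,0],[0,0,0],[0,0,0],[0,0,0],[0,0,0],[0,0,0]],"roll":[-7.8,-7.8,-7.8,-7.8,-7.8,-7.8,-7.8]}' -1 20
python3 -c "
from h import *
go(.560,.037,.19,-100)"
```

```text
time: 0.8
tool_pos: [0.2187, -0.4769, 0.1899]
tool_rot: [-1.571, 0.001, -1.753]
contact_force: [0.6, -0.1, -0.1]
opening: 0.0919
roll deg needed -0.45
pos [ 0.2187 -0.4769  0.1899] yaw -100.45 tilt -0.02 0.05 t 0.8
shift cm (at target yaw) x -56.54 y -0.01 z 24.69
f [ 0.6 -0.1 -0.1] open 0.0919 q [-1.29  0.34  1.52  0.    1.28 -1.1 ]
```

```bash
python3 -m crank '{"xyz":[[-1.5,0,0.7],[-3,0,1.3],[-3,0,1.3],[-3,0,1.3],[-3,0,1.3],[-3,0,1.3],[-3,0,1.3],[-3,0,1.3],[-3,0,1.3],[-3,0,1.3],[-3,0,1.3],[-3,0,1.3],[-3,0,1.3],[-3,0,1.3],[-3,0,1.3],[-3,0,1.3],[-3,0,1.3],[-3,0,1.3],[-3,0,1.3],[-1.5,0,0.7]],"roll":[0,0,0,0,0,0,0,0,0,0,0,0,0,0,0,0,0,0,0,0]}'
python3 -c "
from h import *
go(.560,.037,.074,-100.4)"
```

```text
time: 2.8
tool_pos: [0.5692, 0.0395, 0.1899]
tool_rot: [-1.572, 0.001, -1.76]
contact_force: [0.1, -0.1, 0.2]
opening: 0.0917
roll deg needed -0.45
pos [0.5692 0.0395 0.1899] yaw -100.85 tilt -0.04 0.04 t 2.8
shift cm (at target yaw) x 0.41 y 11.59 z -0.86
f [ 0.1 -0.1  0.2] open 0.0917 q [-0.07  0.43  1.4   0.    1.32  0.12]
```

```bash
python3 -m crank '{"xyz":[[0.2,0,-0.4],[0.2,0,-0.4],[0,0,0],[0,1.5,0],[0,1.5,0],[0,1.5,0],[0,1.5,0],[0,1.5,0],[0,1.5,0],[0,1,0],[0,0.8,0],[0,0.4,0],[0,0,0],[0,0,0]],"roll":[0,0,0,0,0,0,0,0,0,0,0,0,0,0]}'
python3 -c "
from h import *
go(.560,.037,.078)
shot('top','t1',(200,150,440,330),3.3)
shot('scene','s1',(180,100,440,295),3)"
```

```text
time: 4.2
tool_pos: [0.5607, 0.0338, 0.0788]
tool_rot: [-1.57, 0.0, -1.759]
contact_force: [0.3, -0.3, 0.6]
opening: 0.0919
pos [0.5607 0.0338 0.0788] yaw -100.78 tilt 0.05 0.00 t 4.2
shift cm (at target yaw) x -0.30 y 0.08 z -0.13
f [ 0.3 -0.3  0.6] open 0.0919 q [-0.08  0.52  1.58 -0.    1.05  0.11]
```

View pics/s1.png

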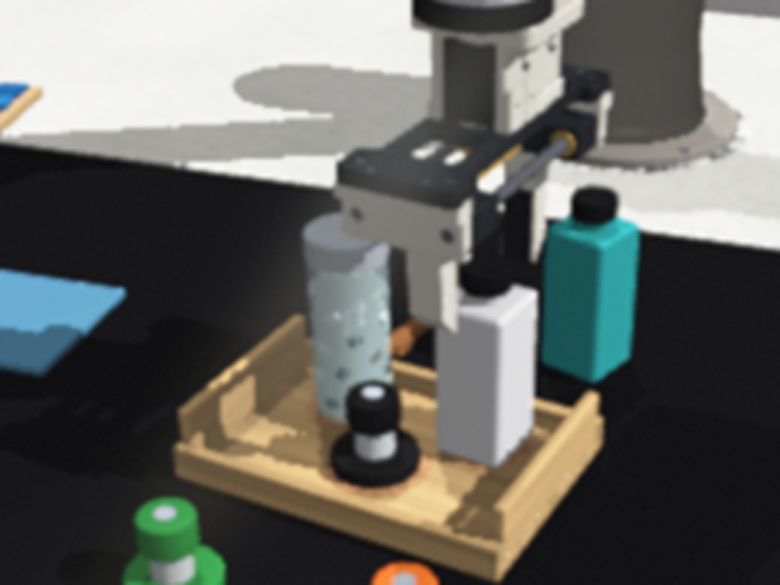

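The picture shows the fingers straddling the white bottle (487,370), clear of the jar and turquoise bottle. I centre and close.

```bash
python3 -m crank '{"xyz":[[-0.15,0,-0.05],[-0.15,0,0],[0,0,0],[0,0,0]],"roll":[0,0,0,0]}'
python3 -m crank '{"xyz":[[0,0,0],[0,0,0],[0,0,0],[0,0,0],[0,0,0],[0,0,0],[0,0,0],[0,0,0],[0,0,0],[0,0,0]],"roll":[0,0,0,0,0,0,0,0,0,0]}' 1 20
python3 -c "
from h import *
go(.56,.037,.24)"
```

```text
time: 4.7
tool_pos: [0.5605, 0.037, 0.0784]
tool_rot: [-1.571, -0.0, -1.759]
contact_force: [0.1, 0.6, -0.9]
opening: 0.092
time: 5.7
tool_pos: [0.5606, 0.0369, 0.0783]
tool_rot: [-1.57, -0.0, -1.759]
contact_force: [0.2, 0.1, -0.8]
opening: 0.0315
pos [0.5606 0.0369 0.0783] yaw -100.78 tilt 0.02 -0.00 t 5.7
shift cm (at target yaw) x 0.00 y -16.17 z -0.06
f [ 0.2  0.1 -0.8] open 0.0315 q [-0.07  0.52  1.58 -0.    1.05  0.12]
```

```bash
python3 -c "
from h import *
go(.56,.037,.24)
shot('top','t2',(200,150,440,330),3.3)
shot('scene','s2',(180,100,440,295),3)"
```

```text
pos [0.5606 0.0369 0.0783] yaw -100.78 tilt 0.02 -0.00 t 5.7
shift cm (at target yaw) x 0.00 y -16.17 z -0.06
f [ 0.2  0.1 -0.8] open 0.0315 q [-0.07  0.52  1.58 -0.    1.05  0.12]
```

View pics/s2.png

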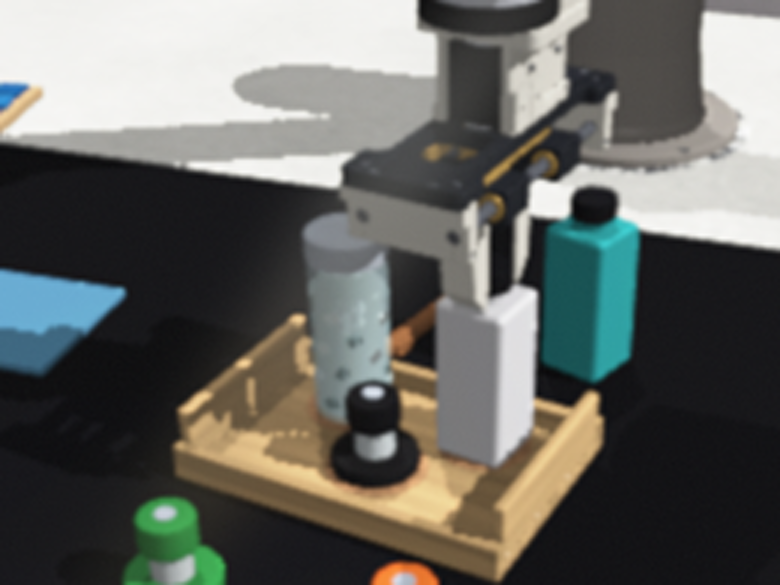

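View pics/t2.png

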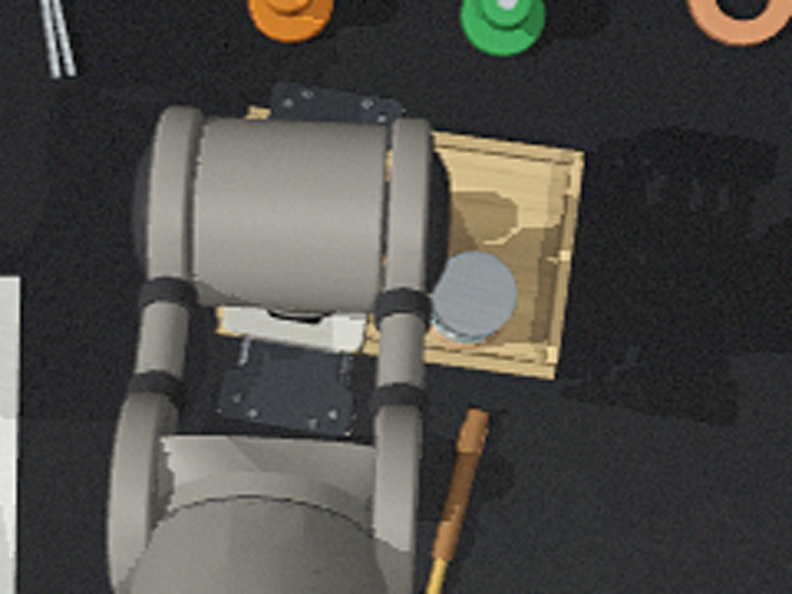

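```bash
python3 - <<'E'
from h import *
np.set_printoptions(precision=4,suppress=True)
j=np.array([.983,-.184]);c=np.array([.5606,.0369]);w=np.array([.184,.983])
for off,px in ((.046,None),(.065,None),(.016,None),(.035,None)):
    for z in (.078,.1,.12):
        q=[ (proj("scene",[*(c+off*j+k*.0095*w),z])-[180,100])*3 for k in(-1,1)]
        print(off,z,np.array(q).ravel())
for z in (.008,.113,.134): print("bottle axis",z,(proj("scene",[*c,z])-[180,100])*3)
print("wrist/body bottom corners z .144")
for z in (.144,.16,.18):print(z,[((proj("scene",[*(c+.095*j+k*.0375*w),z])-[180,100])*3).round() for k in(-1,1)])
E
```

```text
0.046 0.078 [435.7573 376.884  464.548  385.2616]
0.046 0.1 [435.3683 344.2204 464.5847 352.4038]
0.046 0.12 [435.0046 313.6774 464.6191 321.6707]
0.065 0.078 [419.3585 392.3863 448.4733 401.0567]
0.065 0.1 [418.7165 359.403  448.2667 367.8771]
0.065 0.12 [418.1159 328.5461 448.0734 336.8278]
0.016 0.078 [460.5829 353.4156 488.8731 361.3596]
0.016 0.1 [460.5612 321.2504 489.2623 329.0037]
0.016 0.12 [460.541  291.195  489.6262 298.7622]
0.035 0.078 [445.0079 368.1391 473.6135 376.3538]
0.035 0.1 [444.758  335.6593 473.7838 343.681 ]
0.035 0.12 [444.5243 305.2961 473.943  313.1292]
bottle axis 0.008 [486.1886 441.2984]
bottle axis 0.113 [487.8439 293.885 ]
bottle axis 0.134 [488.2026 261.9386]
wrist/body bottom corners z .144
0.144 [array([344., 302.]), array([467., 336.])]
0.16 [array([343., 276.]), array([467., 309.])]
0.18 [array([341., 242.]), array([467., 274.])]
```

```bash
python3 - <<'E'
from h import *
np.set_printoptions(precision=2,suppress=True)
j=np.array([.417,-.909]);c=np.array([.219,-.477]);w=np.array([.909,.417])
for z in (.19,.21,.23,.25):
    print(z,[proj("scene",[*(c+o*j+k*.0095*w),z]) for o in(-.065,-.046,.046,.065) for k in (1,)])
im=cv2.imread("pics/scene0.png")[0:90,110:270];cv2.imwrite("pics/g0.png",cv2.resize(im,None,fx=4,fy=4,interpolation=cv2.INTER_CUBIC))
E
```

```text
0.19 [array([214.22,  79.33]), array([206.59,  79.63]), array([169.4 ,  81.07]), array([161.66,  81.37])]
0.21 [array([213.11,  71.2 ]), array([205.41,  71.48]), array([167.87,  72.9 ]), array([160.06,  73.19])]
0.23 [array([211.99,  62.91]), array([204.22,  63.19]), array([166.32,  64.57]), array([158.43,  64.86])]
0.25 [array([210.85,  54.47]), array([203.  ,  54.74]), array([164.73,  56.08]), array([156.77,  56.36])]
```

View pics/g0.png

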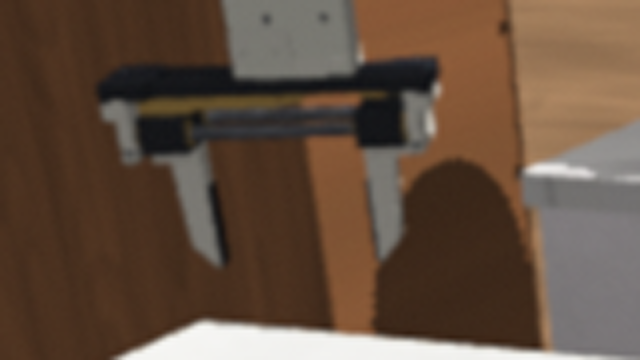

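The first grip failed. The fingers closed on the cap (opening 31.5 mm), because the real fingertips sit about 37 mm above the reported TCP. The start picture shows the same offset: tips at (165,66) correspond to z≈0.226, against 0.190 reported. I'll allow for this offset in every height, open, and regrasp lower on the body.

```bash
python3 -m crank '{"xyz":[[0,0,0],[0,0,0],[0,0,0],[0,0,0],[0,0,0],[0,0,0],[0,0,0],[0,0,0],[0,0,0],[0,0,0]],"roll":[0,0,0,0,0,0,0,0,0,0]}' -1 20
python3 -m crank '{"xyz":[[0,0.5,0],[0,0.5,0],[0,0.5,0],[0,0.5,0],[0,0.5,0],[0,0.5,0],[0,0.4,0],[0,0.3,0],[0,0,0],[0,0,0]],"roll":[0,0,0,0,0,0,0,0,0,0]}'
python3 -c "
from h import *
go(.56,.037,.24)
shot('scene','s3',(180,100,440,295),3)"
```

```text
time: 6.8
tool_pos: [0.5604, 0.0369, 0.0783]
tool_rot: [-1.571, -0.0, -1.759]
contact_force: [0.3, -0.7, -0.6]
opening: 0.0916
time: 7.8
tool_pos: [0.5605, 0.0369, 0.0414]
tool_rot: [-1.571, -0.0, -1.759]
contact_force: [0.1, -0.4, -0.5]
opening: 0.0914
pos [0.5605 0.0369 0.0414] yaw -100.77 tilt 0.01 -0.00 t 7.8
shift cm (at target yaw) x 0.00 y -19.86 z -0.05
f [ 0.1 -0.4 -0.5] open 0.0914 q [-0.07  0.57  1.61 -0.    0.96  0.12]
```

View pics/s3.png

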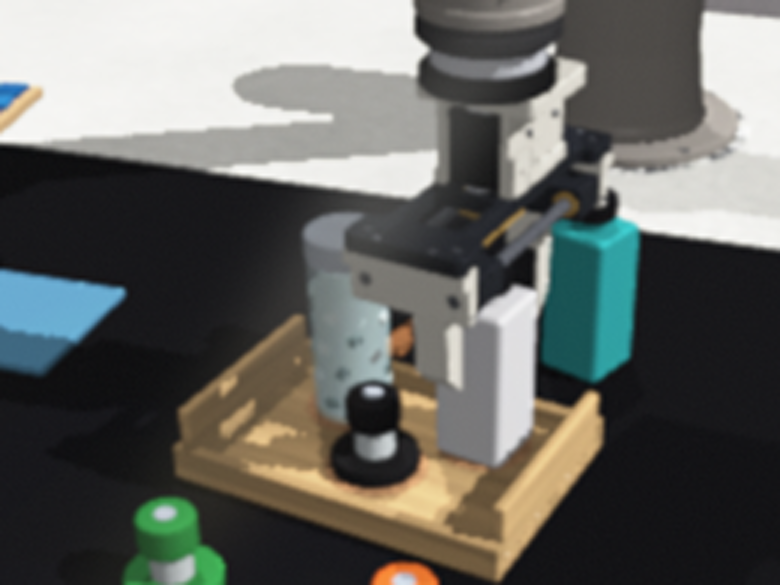

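The fingers now reach well down the bottle's body, tip at (445,383), about z 0.08. I close.

```bash
python3 -m crank '{"xyz":[[0,0,0],[0,0,0],[0,0,0],[0,0,0],[0,0,0],[0,0,0],[0,0,0],[0,0,0],[0,0,0]],"roll":[0,0,0,0,0,0,0,0,0]}' 1 20
python3 -m crank '{"xyz":[[0,-0.5,0],[0,-1,0],[0,-1.5,0],[0,-1.5,0],[0,-1.5,0],[0,-1.5,0],[0,-1.5,0],[0,-1.5,0],[0,-1.5,0],[0,-1.5,0],[0,-1.5,0],[0,-0.5,0],[0,0,0]],"roll":[0,0,0,0,0,0,0,0,0,0,0,0,0]}'
python3 -c "
from h import *
go(.41,.315,.2,-90)
shot('scene','s4',(180,60,440,255),3)"
```

```text
time: 8.75
tool_pos: [0.5605, 0.0369, 0.0413]
tool_rot: [-1.571, -0.0, -1.759]
contact_force: [1.3, 0.3, -0.4]
opening: 0.0461
time: 10.05
tool_pos: [0.5607, 0.0369, 0.1973]
tool_rot: [-1.569, 0.0, -1.759]
contact_force: [1.2, -0.2, -2.1]
opening: 0.0461
roll deg needed -10.77
pos [0.5607 0.0369 0.1973] yaw -100.77 tilt 0.10 0.01 t 10.1
shift cm (at target yaw) x -27.81 y -0.27 z -15.07
f [ 1.2 -0.2 -2.1] open 0.0461 q [-0.07  0.4   1.41 -0.    1.33  0.12]
```

View pics/s4.png

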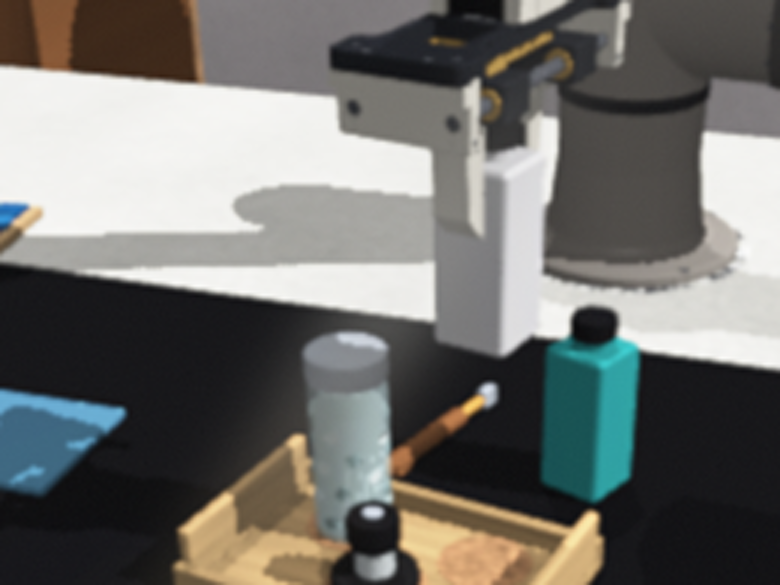

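The bottle is held (opening 46.1 mm). I carry it to the card at (0.40, 0.314).

```bash
python3 -c "
from h import *
go(.40,.314,.198)"
```

```text
pos [0.5603 0.0369 0.1964] yaw -100.77 tilt 0.01 -0.00 t 10.1
shift cm (at target yaw) x -24.22 y -0.16 z -20.92
f [-0.2 -0.1 -2.6] open 0.0458 q [-0.07  0.4   1.41 -0.    1.33  0.12]
```

```bash
python3 -m crank '{"xyz":[[-0.4,0,-0.35],[-0.8,0,-0.7],[-1.4,0,-1.2],[-1.6,0,-1.4],[-1.6,0,-1.4],[-1.6,0,-1.4],[-1.6,0,-1.4],[-1.6,0,-1.4],[-1.6,0,-1.4],[-1.6,0,-1.4],[-1.6,0,-1.4],[-1.6,0,-1.4],[-1.6,0,-1.4],[-1.6,0,-1.4],[-1.6,0,-1.4],[-1.2,0,-1],[-0.8,0,-0.7],[-0.4,0,-0.35],[0,0,0],[0,0,0]],"roll":[0,0,0,0,0,0,0,0,0,0,0,0,0,0,0,0,0,0,0,0]}'
python3 -c "
from h import *
go(.40,.314,.0355)"
```

```text
time: 12.1
tool_pos: [0.3985, 0.3138, 0.1962]
tool_rot: [-1.571, -0.0, -1.759]
contact_force: [0.2, -0.7, -3.1]
opening: 0.0462
pos [0.3985 0.3138 0.1962] yaw -100.78 tilt 0.01 -0.02 t 12.1
shift cm (at target yaw) x -0.05 y 16.07 z 0.15
f [ 0.2 -0.7 -3.1] open 0.0462 q [ 0.52  0.3   1.56 -0.    1.28  0.7 ]
```

```bash
python3 -m crank '{"xyz":[[0,0.7,0],[0,1.4,0],[0,1.6,0],[0,1.6,0],[0,1.6,0],[0,1.6,0],[0,1.6,0],[0,1.6,0],[0,1.4,0],[0,1,0],[0,0.6,0],[0,0.4,0],[0,0.3,0],[0,0.2,0],[0,0.2,0],[0,0.1,0],[0,0,0],[0,0,0]],"roll":[0,0,0,0,0,0,0,0,0,0,0,0,0,0,0,0,0,0]}'
python3 -c "
from h import *
go(.40,.314,.0355)"
```

```text
time: 13.9
tool_pos: [0.3985, 0.3142, 0.0374]
tool_rot: [-1.571, 0.0, -1.759]
contact_force: [0.9, 0.1, -2.3]
opening: 0.0462
pos [0.3985 0.3142 0.0374] yaw -100.77 tilt 0.01 0.00 t 13.9
shift cm (at target yaw) x -0.01 y 0.19 z 0.15
f [ 0.9  0.1 -2.3] open 0.0462 q [ 0.52  0.49  1.77 -0.    0.88  0.7 ]
```

```bash
python3 -m crank '{"xyz":[[0,0.1,0],[0,0.05,0],[0,0.05,0],[0,0,0],[0,0,0]],"roll":[0,0,0,0,0]}'
python3 -m crank '{"xyz":[[0,0.05,0],[0,0,0],[0,0,0]],"roll":[0,0,0]}'

```

```text
time: 14.4
tool_pos: [0.3984, 0.3141, 0.0353]
tool_rot: [-1.571, -0.0, -1.759]
contact_force: [0.2, -0.2, -2.6]
opening: 0.0464
time: 14.7
tool_pos: [0.3985, 0.3142, 0.0352]
tool_rot: [-1.57, 0.0, -1.759]
contact_force: [-0.6, -0.5, 4.8]
opening: 0.0459
```

Contact felt (Fz from -2.6 to +4.8 N). I release, raise the arm and move toward the jar.

```bash
python3 -m crank '{"xyz":[[0,0,0],[0,0,0],[0,0,0],[0,0,0],[0,0,0],[0,0,0],[0,0,0],[0,0,0]],"roll":[0,0,0,0,0,0,0,0]}' -1 20
python3 -m crank '{"xyz":[[0,-0.5,0],[0,-1,0],[0,-1.5,0],[0,-2,0],[0,-2,0],[0,-2,0],[0,-2,0],[0,-2,0],[0,-1,0],[0,-1,0],[0,0,0]],"roll":[0,0,0,0,0,0,0,0,0,0,0]}'
python3 -c "
from h import *
go(.544,-.0575,.19)
shot('top','t5')"
```

```text
time: 15.5
tool_pos: [0.3984, 0.3141, 0.0348]
tool_rot: [-1.571, -0.0, -1.759]
contact_force: [-0.3, 0.0, 0.7]
opening: 0.0919
time: 16.6
tool_pos: [0.3989, 0.3144, 0.1859]
tool_rot: [-1.569, 0.001, -1.759]
contact_force: [0.1, -0.4, 0.2]
opening: 0.0919
pos [0.3989 0.3144 0.1859] yaw -100.77 tilt 0.10 0.07 t 16.6
shift cm (at target yaw) x 33.82 y -0.41 z 21.21
f [ 0.1 -0.4  0.2] open 0.0919 q [ 0.52  0.31  1.58 -0.    1.25  0.7 ]
```

View pics/t5.png

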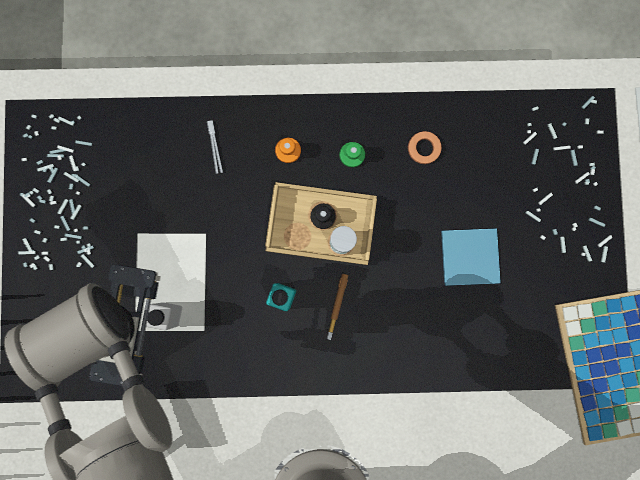

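The bottle stands on the card (155,317) and its pad is empty. Next is the jar.

```bash
python3 -m crank '{"xyz":[[0.9,0,0.55],[1.8,0,1.1],[1.9,0,1.2],[1.9,0,1.2],[1.9,0,1.2],[1.9,0,1.2],[1.9,0,1.2],[1.9,0,1.2],[1.9,0,1.2],[1.9,0,1.2],[1.9,0,1.2],[1.9,0,1.2],[1.9,0,1.2],[1.9,0,1.2],[1.9,0,1.2],[1.9,0,1.2],[1.9,0,1.2],[1.8,0,1.1],[0.8,0,0.5],[0,0,0]],"roll":[0,0,0,0,0,0,0,0,0,0,0,0,0,0,0,0,0,0,0,0]}'
python3 -c "
from h import *
go(.544,-.057,.0415)"
```

```text
time: 18.65
tool_pos: [0.5437, -0.0589, 0.1839]
tool_rot: [-1.572, -0.0, -1.761]
contact_force: [-0.9, 1.8, 0.4]
opening: 0.092
pos [ 0.5437 -0.0589  0.1839] yaw -100.88 tilt -0.09 -0.01 t 18.6
shift cm (at target yaw) x -0.19 y 14.24 z -0.00
f [-0.9  1.8  0.4] open 0.0920 q [-0.25  0.39  1.47 -0.    1.28 -0.06]
```

```bash
python3 -m crank '{"xyz":[[-0.1,0,0],[-0.1,0,0],[0,1,0],[0,1.5,0],[0,1.5,0],[0,1.5,0],[0,1.5,0],[0,1.5,0],[0,1.5,0],[0,1.5,0],[0,1.1,0],[0,0.8,0],[0,0.6,0],[0,0.4,0],[0,0.1,0],[0,0,0],[0,0,0]],"roll":[0,0,0,0,0,0,0,0,0,0,0,0,0,0,0,0,0]}'
python3 -c "
from h import *
go(.544,-.057,.038)
shot('scene','s6',(180,100,440,295),3)"
```

```text
time: 20.35
tool_pos: [0.5447, -0.0558, 0.0402]
tool_rot: [-1.57, -0.0, -1.759]
contact_force: [0.3, -0.0, 0.2]
opening: 0.0921
pos [ 0.5447 -0.0558  0.0402] yaw -100.78 tilt 0.05 -0.01 t 20.4
shift cm (at target yaw) x 0.13 y 0.22 z -0.04
f [ 0.3 -0.   0.2] open 0.0921 q [-0.24  0.54  1.66 -0.    0.94 -0.05]
```

View pics/s6.png

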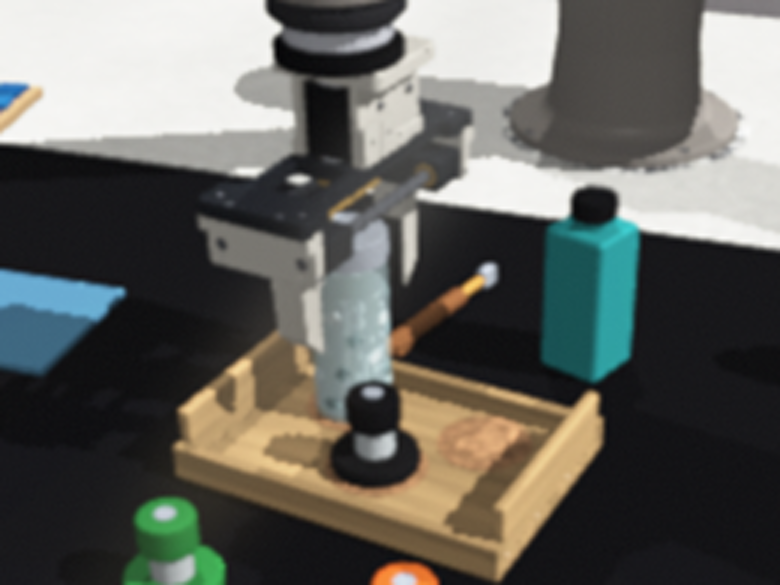

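The fingers straddle the jar clear of the lifter and cutter. I close.

```bash
python3 -m crank '{"xyz":[[0.1,0.2,0],[0,0,0],[0,0,0]],"roll":[0,0,0]}'
python3 -m crank '{"xyz":[[0,0,0],[0,0,0],[0,0,0],[0,0,0],[0,0,0],[0,0,0],[0,0,0],[0,0,0],[0,0,0]],"roll":[0,0,0,0,0,0,0,0,0]}' 1 25
python3 -m crank '{"xyz":[[0,-0.5,0],[0,-1,0],[0,-1.5,0],[0,-1.5,0],[0,-1.5,0],[0,-1.5,0],[0,-1.5,0],[0,-1.5,0],[0,-1.5,0],[0,-1.5,0],[0,-1.5,0],[0,-0.5,0],[0,0,0]],"roll":[0,0,0,0,0,0,0,0,0,0,0,0,0]}'
python3 -c "
from h import *
go(.53,.314,.193)
shot('scene','s7',(180,60,440,255),3)"
```

```text
time: 20.7
tool_pos: [0.5441, -0.0567, 0.0378]
tool_rot: [-1.571, -0.0, -1.759]
contact_force: [-0.0, 1.0, 0.1]
opening: 0.0917
time: 21.6
tool_pos: [0.5442, -0.0567, 0.0378]
tool_rot: [-1.571, -0.0, -1.759]
contact_force: [1.0, 0.2, 0.3]
opening: 0.0503
time: 22.9
tool_pos: [0.5444, -0.0567, 0.1937]
tool_rot: [-1.569, -0.0, -1.759]
contact_force: [-0.1, 0.4, -2.6]
opening: 0.0507
pos [ 0.5444 -0.0567  0.1937] yaw -100.78 tilt 0.09 -0.01 t 22.9
shift cm (at target yaw) x -36.15 y 0.07 z -8.34
f [-0.1  0.4 -2.6] open 0.0507 q [-0.24  0.38  1.46 -0.    1.3  -0.06]
```

View pics/s7.png

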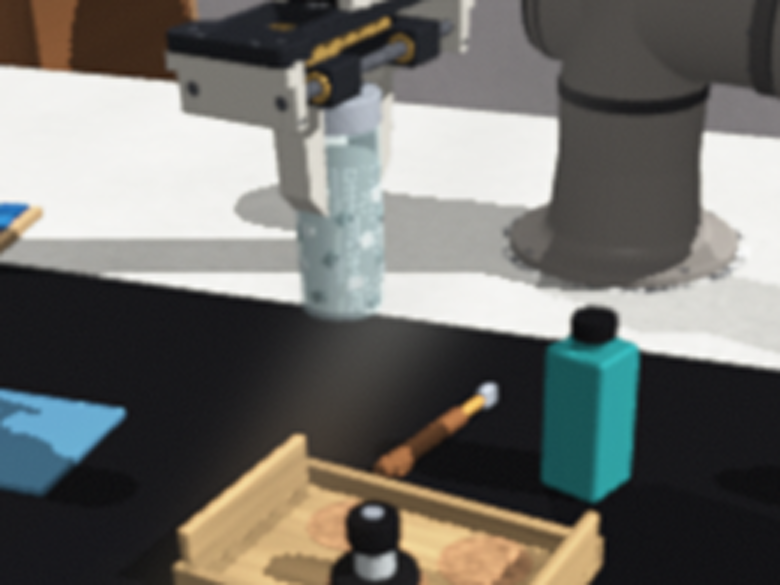

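The jar is held (50.5 mm). Off to the card at (0.53, 0.314).

```bash
python3 -m crank '{"xyz":[[-0.8,0,-0.2],[-1.5,0,-0.35],[-2,0,-0.46],[-2,0,-0.46],[-2,0,-0.46],[-2,0,-0.46],[-2,0,-0.46],[-2,0,-0.46],[-2,0,-0.46],[-2,0,-0.46],[-2,0,-0.46],[-2,0,-0.46],[-2,0,-0.46],[-2,0,-0.46],[-2,0,-0.46],[-2,0,-0.46],[-2,0,-0.46],[-2,0,-0.46],[-1.3,0,-0.3],[-0.6,0,-0.15]],"roll":[0,0,0,0,0,0,0,0,0,0,0,0,0,0,0,0,0,0,0,0]}'
python3 -m crank '{"xyz":[[0,0,0],[0,0,0],[0,0,0]],"roll":[0,0,0]}'
python3 -c "
from h import *
go(.53,.314,.0318)
shot('top','t8')"
```

```text
time: 24.95
tool_pos: [0.5287, 0.3163, 0.1922]
tool_rot: [-1.572, -0.0, -1.757]
contact_force: [-0.2, -0.3, -1.6]
opening: 0.0503
time: 25.25
tool_pos: [0.5298, 0.3138, 0.1928]
tool_rot: [-1.571, -0.0, -1.76]
contact_force: [0.4, -0.2, -3.2]
opening: 0.0507
pos [0.5298 0.3138 0.1928] yaw -100.83 tilt 0.00 -0.02 t 25.2
shift cm (at target yaw) x -0.03 y 16.10 z 0.01
f [ 0.4 -0.2 -3.2] open 0.0507 q [ 0.41  0.51  1.25 -0.    1.38  0.6 ]
```

View pics/t8.png

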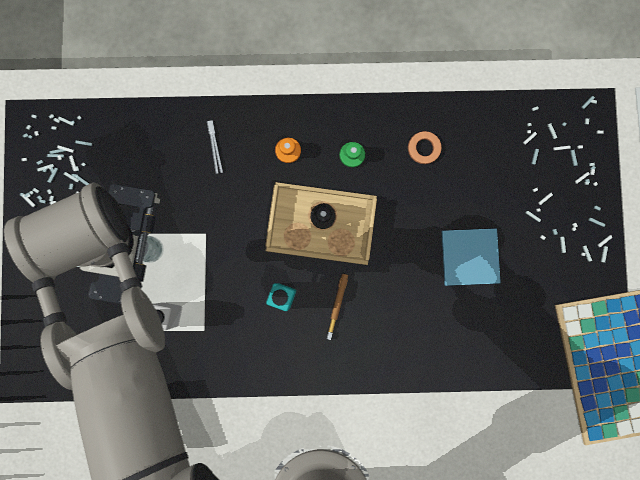

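```bash
python3 -m crank '{"xyz":[[0,0.7,0],[0,1.4,0],[0,1.6,0],[0,1.6,0],[0,1.6,0],[0,1.6,0],[0,1.6,0],[0,1.6,0],[0,1.4,0],[0,1,0],[0,0.6,0],[0,0.4,0],[0,0.3,0],[0,0.2,0],[0,0.1,0],[0,0.1,0],[0,0,0],[0,0,0]],"roll":[0,0,0,0,0,0,0,0,0,0,0,0,0,0,0,0,0,0]}'
python3 -m crank '{"xyz":[[0,0.1,0],[0,0.05,0],[0,0.05,0],[0,0,0],[0,0,0]],"roll":[0,0,0,0,0]}'
```

```text
time: 27.1
tool_pos: [0.5298, 0.3146, 0.035]
tool_rot: [-1.57, 0.0, -1.759]
contact_force: [-0.1, 0.6, -2.8]
opening: 0.0505
time: 27.6
tool_pos: [0.5297, 0.3146, 0.0328]
tool_rot: [-1.571, -0.0, -1.759]
contact_force: [0.2, 0.4, -2.1]
opening: 0.0507
```

```bash
python3 -m crank '{"xyz":[[0,0.05,0],[0,0.05,0],[0,0,0],[0,0,0]],"roll":[0,0,0,0]}'
python3 -m crank '{"xyz":[[0,0.05,0],[0,0,0],[0,0,0]],"roll":[0,0,0]}'
```

```text
time: 28.0
tool_pos: [0.5298, 0.3146, 0.0319]
tool_rot: [-1.57, 0.0, -1.759]
contact_force: [-0.0, 0.3, -1.2]
opening: 0.0506
time: 28.3
tool_pos: [0.53, 0.3147, 0.0318]
tool_rot: [-1.57, 0.0, -1.759]
contact_force: [0.3, 0.5, 2.7]
opening: 0.0508
```

The jar is down. I release, retreat and head for the lifter with the fingers part open (60 mm).

```bash
python3 -m crank '{"xyz":[[0,0,0],[0,0,0],[0,0,0],[0,0,0],[0,0,0],[0,0,0],[0,0,0],[0,0,0]],"roll":[0,0,0,0,0,0,0,0]}' -1 25
python3 -m crank '{"xyz":[[0,-0.5,0],[0,-1,0],[0,-1.5,0],[0,-2,0],[0,-2,0],[0,-2,0],[0,-2,0],[0,-2,0],[0,-1,0],[0,-1,0],[0,0,0]],"roll":[0,0,0,0,0,0,0,0,0,0,0]}'
python3 -c "
from h import *
go(.603,-.0205,.18)
shot('scene','s9')"
```

```text
time: 29.1
tool_pos: [0.5297, 0.3146, 0.0313]
tool_rot: [-1.571, -0.0, -1.759]
contact_force: [-0.1, 0.4, -0.6]
opening: 0.0919
time: 30.2
tool_pos: [0.5302, 0.3148, 0.1827]
tool_rot: [-1.569, 0.001, -1.759]
contact_force: [0.8, 0.5, -0.3]
opening: 0.0917
pos [0.5302 0.3148 0.1827] yaw -100.77 tilt 0.11 0.07 t 30.2
shift cm (at target yaw) x 31.58 y 0.27 z 13.42
f [ 0.8  0.5 -0.3] open 0.0917 q [ 0.41  0.52  1.27 -0.    1.35  0.6 ]
```

View pics/s9.png

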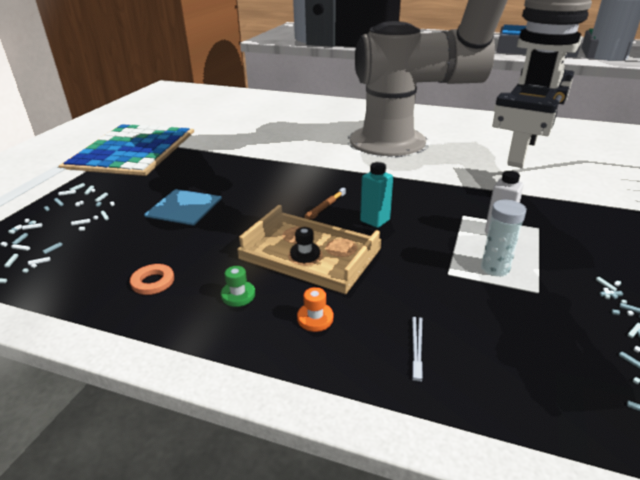

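Jar (500,240) and bottle (508,190) both stand on the card, and nothing else has moved. Now the lifter.

```bash
python3 -m crank '{"xyz":[[0.9,0,0.4],[1.8,0,0.76],[1.8,0,0.76],[1.8,0,0.76],[1.8,0,0.76],[1.8,0,0.76],[1.8,0,0.76],[1.8,0,0.76],[1.8,0,0.76],[1.8,0,0.76],[1.8,0,0.76],[1.8,0,0.76],[1.8,0,0.76],[1.8,0,0.76],[1.8,0,0.76],[1.8,0,0.76],[1.8,0,0.76],[1.2,0,0.55],[0.7,0,0.3],[0,0,0]],"roll":[0,0,0,0,0,0,0,0,0,0,0,0,0,0,0,0,0,0,0,0]}' -0.3 20
python3 -m crank '{"xyz":[[0,1,0],[0,1.5,0],[0,1.5,0],[0,1.5,0],[0,1.5,0],[0,1,0],[0,0.5,0],[0,0,0],[0,0,0]],"roll":[0,0,0,0,0,0,0,0,0]}'
python3 -c "
from h import *
go(.603,-.0205,-.005)
shot('scene','s10',(180,100,440,295),3)
shot('top','t10',(200,150,440,330),3.3)"
```

```text
time: 32.25
tool_pos: [0.6022, -0.0218, 0.1808]
tool_rot: [-1.572, -0.0, -1.76]
contact_force: [-0.2, 0.7, -0.4]
opening: 0.0595
time: 33.15
tool_pos: [0.6027, -0.0208, 0.0968]
tool_rot: [-1.57, 0.0, -1.759]
contact_force: [-1.2, -0.8, 0.2]
opening: 0.06
pos [ 0.6027 -0.0208  0.0968] yaw -100.76 tilt 0.05 0.00 t 33.1
shift cm (at target yaw) x -0.03 y 10.18 z 0.02
f [-1.2 -0.8  0.2] open 0.0600 q [-0.16  0.57  1.43 -0.    1.14  0.03]
```

View pics/s10.png

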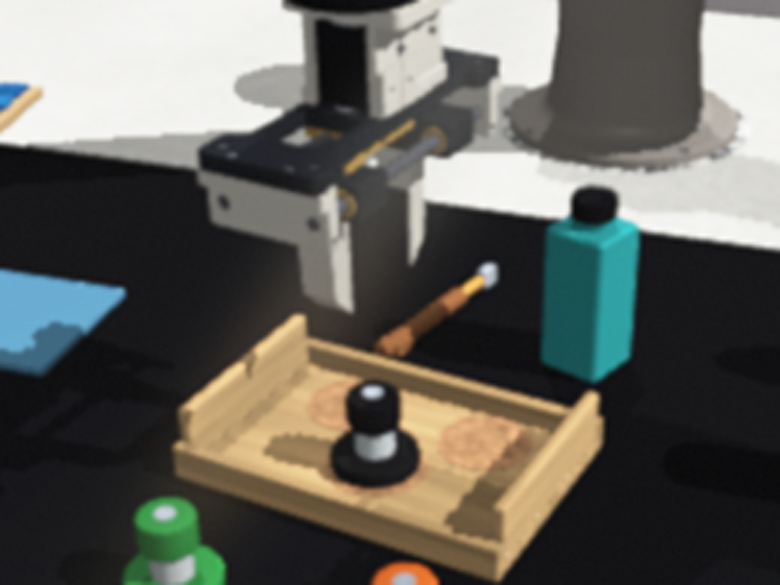

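```bash
python3 - <<'E'
from h import *
np.set_printoptions(precision=1,suppress=True)
j=np.array([.983,-.187]);c=np.array([.6027,-.0208]);w=np.array([.187,.983])
for z in (.097,.128,.134,.14):
    print(z,*[(proj("scene",[*(c+o*j+k*.0095*w),z])-[180,100])*3 for o in(.03,.049,-.03) for k in (-1,1)])
E
```

```text
0.097 [329.2 356.1] [357.5 364.5] [310.6 371.6] [339.2 380.3] [384.2 310.6] [411.5 318.1]
0.128 [326.4 308.5] [355.2 316.6] [307.3 323.4] [336.5 331.8] [382.6 264.5] [410.5 271.7]
0.134 [325.8 299. ] [354.8 307. ] [306.7 313.9] [335.9 322.2] [382.3 255.3] [410.3 262.5]
0.14 [325.3 289.5] [354.3 297.4] [306.  304.2] [335.4 312.5] [382.  246.1] [410.1 253.2]
```

```bash
python3 - <<'E'
import cv2
im=cv2.imread("pics/s10.png")[150:330,180:440];cv2.imwrite("pics/s10c.png",cv2.resize(im,None,fx=3,fy=3))
E
```

```text
(no output)
```

View pics/s10c.png

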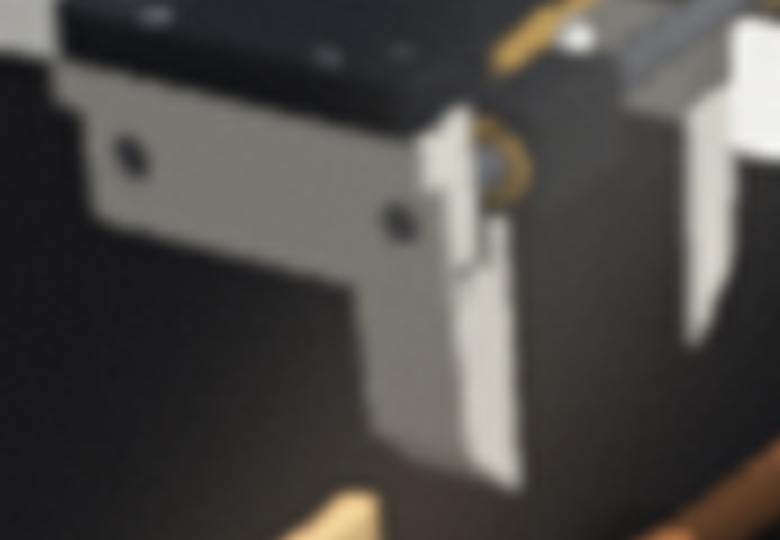

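The tips read z≈0.131 against 0.097 reported, so the offset is about 34 mm, and they are laterally centred over the lifter. I descend so the pads enclose the knob.

```bash
python3 -m crank '{"xyz":[[0,1,0],[0,1.5,0],[0,1.5,0],[0,1.5,0],[0,1.2,0],[0,1,0],[0,0.8,0],[0,0.6,0],[0,0.4,0],[0,0.2,0],[0,0.2,0],[0,0,0],[0,0,0]],"roll":[0,0,0,0,0,0,0,0,0,0,0,0,0]}'
python3 -c "
from h import *
go(.603,-.0205,-.003)
shot('scene','s11',(180,100,440,295),3)"
```

```text
time: 34.55
tool_pos: [0.6025, -0.021, -0.0024]
tool_rot: [-1.57, -0.0, -1.759]
contact_force: [-0.0, -0.1, 0.3]
opening: 0.0601
pos [ 0.6025 -0.021  -0.0024] yaw -100.77 tilt 0.03 -0.00 t 34.5
shift cm (at target yaw) x -0.05 y 0.06 z 0.04
f [-0.  -0.1  0.3] open 0.0601 q [-0.16  0.68  1.52 -0.    0.93  0.03]
```

View pics/s11.png

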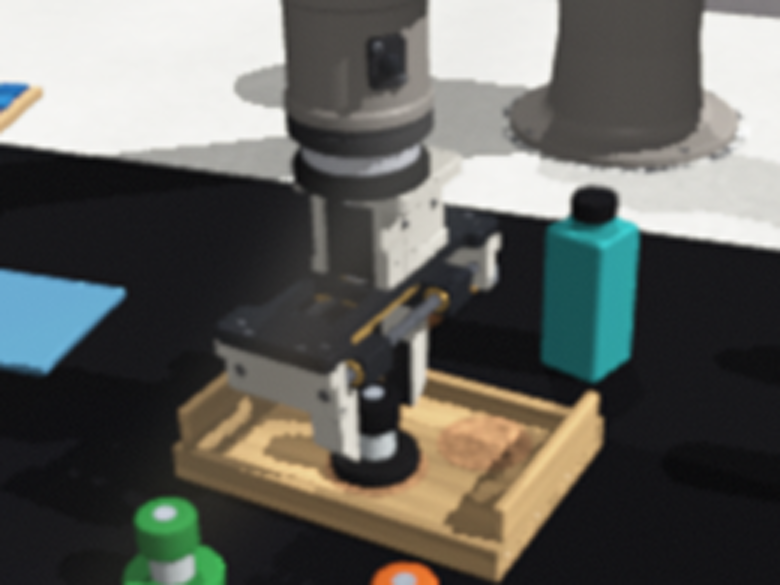

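The fingers straddle the knob at (372,410). I close and lift.

```bash
python3 -m crank '{"xyz":[[0,0,0],[0,0,0],[0,0,0],[0,0,0],[0,0,0],[0,0,0],[0,0,0]],"roll":[0,0,0,0,0,0,0]}' 1 20
python3 -m crank '{"xyz":[[0,-0.5,0],[0,-1,0],[0,-1.5,0],[0,-1.5,0],[0,-1.5,0],[0,-1.5,0],[0,-1,0],[0,-0.5,0],[0,0,0]],"roll":[0,0,0,0,0,0,0,0,0]}'
python3 -c "
from h import *
go(.507,-.339,.088)
shot('scene','s12',(180,60,440,255),3)
t=cv2.imread('pics/t8.png')[215:300,425:515];cv2.imwrite('pics/p8.png',cv2.resize(t,None,fx=6,fy=6,interpolation=cv2.INTER_CUBIC))
"
```

```text
time: 35.3
tool_pos: [0.6026, -0.021, -0.0026]
tool_rot: [-1.57, -0.0, -1.759]
contact_force: [0.9, -0.3, 1.0]
opening: 0.0333
time: 36.2
tool_pos: [0.6026, -0.021, 0.088]
tool_rot: [-1.57, -0.0, -1.759]
contact_force: [0.2, 0.2, -1.7]
opening: 0.0331
pos [ 0.6026 -0.021   0.088 ] yaw -100.78 tilt 0.07 -0.00 t 36.2
shift cm (at target yaw) x 33.03 y 0.00 z -3.45
f [ 0.2  0.2 -1.7] open 0.0331 q [-0.16  0.57  1.44 -0.    1.12  0.03]
```

View pics/s12.png

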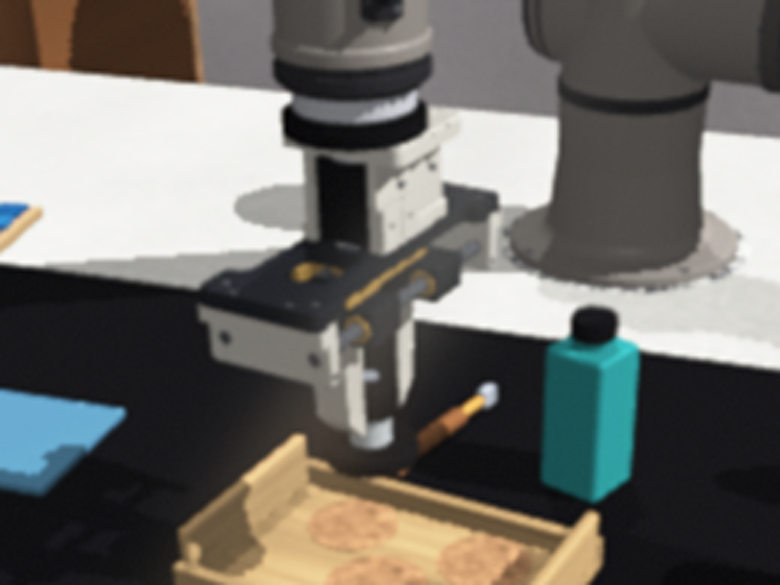

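View pics/p8.png

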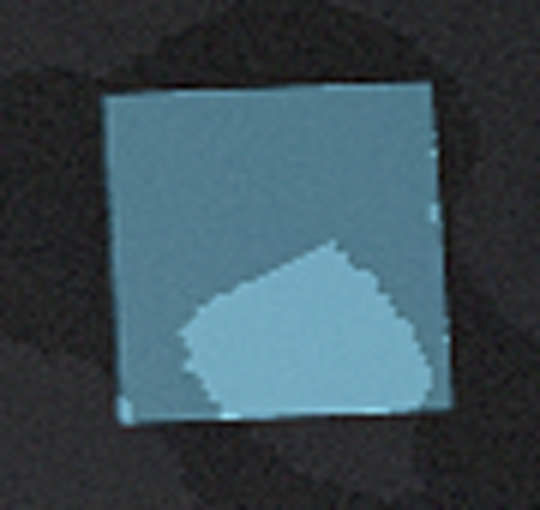

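The lifter is held (33 mm). I cross-check the pane centre with the scene camera.

```bash
python3 - <<'E'
from h import *
np.set_printoptions(precision=4,suppress=True)
def quadc(n,f,box,z):
    im=cv2.imread(f);h=cv2.cvtColor(im,cv2.COLOR_BGR2HSV);m=cv2.inRange(h,(88,60,50),(118,255,255));k=np.zeros_like(m);x0,y0,x1,y1=box;k[y0:y1,x0:x1]=m[y0:y1,x0:x1]
    c=max(cv2.findContours(k,cv2.RETR_EXTERNAL,cv2.CHAIN_APPROX_NONE)[0],key=cv2.contourArea)
    c=cv2.convexHull(c);q=cv2.approxPolyN(c,4).reshape(-1,2)
    W=np.array([onz(n,*p,z) for p in q]);print(n,q.tolist(),W[:,:2].tolist(),W.mean(0),np.linalg.norm(np.diff(W,axis=0),axis=1))
quadc("top","pics/t8.png",(430,215,515,300),.006)
quadc("scene","pics/s9.png",(135,180,230,230),.006)
E
```

```text
top [[500, 283], [444, 285], [441, 230], [497, 228]] [[0.44783340631026436, -0.40064935202790103], [0.44642936661486515, -0.2788361902625288], [0.5661288930979153, -0.27709687225530966], [0.5676610380023699, -0.39980092557118985]] [ 0.507  -0.3391  0.006 ] [0.1218 0.1197 0.1227]
scene [[223, 196], [194, 225], [140, 216], [176, 186]] [[0.44698607580766414, -0.2789681275897514], [0.5754603787224489, -0.27454566397083147], [0.5793621485996024, -0.40307443148029043], [0.43712218813746817, -0.4087483867312206]] [ 0.5097 -0.3413  0.006 ] [0.1286 0.1286 0.1424]
```

```bash
python3 -m crank '{"xyz":[[0.5,0,-0.05],[1.2,0,-0.15],[1.8,0,-0.2],[1.9,0,-0.2],[1.9,0,-0.2],[1.9,0,-0.2],[1.9,0,-0.2],[1.9,0,-0.2],[1.9,0,-0.2],[1.9,0,-0.2],[1.9,0,-0.2],[1.9,0,-0.2],[1.9,0,-0.2],[1.9,0,-0.2],[1.9,0,-0.2],[1.9,0,-0.2],[1.9,0,-0.2],[1.5,0,-0.15],[1,0,-0.1],[0.4,0,-0.1]],"roll":[0,0,0,0,0,0,0,0,0,0,0,0,0,0,0,0,0,0,0,0]}'
python3 -m crank '{"xyz":[[0,0,0],[0,0,0],[0,0,0]],"roll":[0,0,0]}'
python3 -c "
from h import *
go(.507,-.339,-.0045)
shot('top','t13')"
```

```text
time: 38.25
tool_pos: [0.5052, -0.3395, 0.0871]
tool_rot: [-1.571, 0.0, -1.76]
contact_force: [0.5, 0.3, -1.5]
opening: 0.0334
time: 38.55
tool_pos: [0.506, -0.3377, 0.0874]
tool_rot: [-1.571, 0.0, -1.758]
contact_force: [-0.0, -0.1, -1.7]
opening: 0.0333
pos [ 0.506  -0.3377  0.0874] yaw -100.72 tilt -0.00 0.01 t 38.5
shift cm (at target yaw) x 0.11 y 9.19 z 0.12
f [-0.  -0.1 -1.7] open 0.0333 q [-0.71  0.59  1.42  0.    1.13 -0.53]
```

View pics/t13.png

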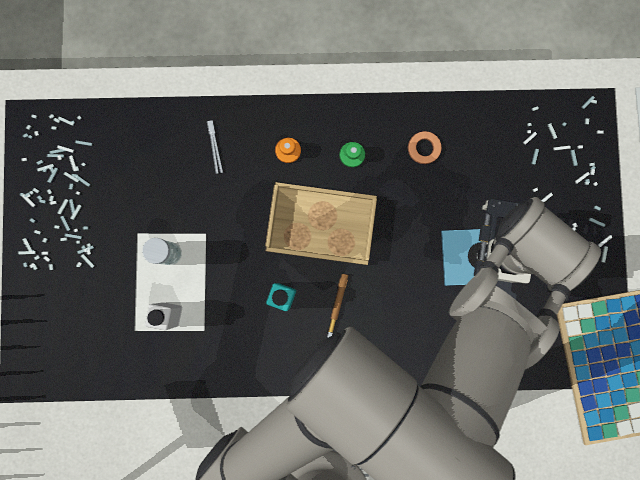

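All three pads are now visible and the lifter is over the pane. I lower it gently.

```bash
python3 -m crank '{"xyz":[[0.1,0.5,0.1],[0,1,0],[0,1.5,0],[0,1.5,0],[0,1.3,0],[0,1,0],[0,0.7,0],[0,0.5,0],[0,0.3,0],[0,0.2,0],[0,0.1,0],[0,0.1,0],[0,0.1,0],[0,0.1,0],[0,0,0],[0,0,0]],"roll":[0,0,0,0,0,0,0,0,0,0,0,0,0,0,0,0]}'
python3 -m crank '{"xyz":[[0,0.05,0],[0,0.05,0],[0,0.05,0],[0,0,0],[0,0,0]],"roll":[0,0,0,0,0]}'
python3 -c "
from h import *
go(.507,-.339,-.0045)"
```

```text
time: 40.2
tool_pos: [0.5066, -0.3397, -0.0016]
tool_rot: [-1.571, -0.0, -1.759]
contact_force: [0.2, -0.3, -1.2]
opening: 0.0332
time: 40.7
tool_pos: [0.5066, -0.3397, -0.0032]
tool_rot: [-1.571, -0.0, -1.759]
contact_force: [-0.1, -0.1, -1.5]
opening: 0.0334
pos [ 0.5066 -0.3397 -0.0032] yaw -100.77 tilt 0.00 -0.00 t 40.7
shift cm (at target yaw) x -0.07 y 0.13 z 0.03
f [-0.1 -0.1 -1.5] open 0.0334 q [-0.72  0.7   1.5  -0.    0.95 -0.53]
```

```bash
python3 -m crank '{"xyz":[[0,0.05,0],[0,0.05,0],[0,0,0],[0,0,0]],"roll":[0,0,0,0]}'
python3 -m crank '{"xyz":[[0,0.04,0],[0,0,0],[0,0,0]],"roll":[0,0,0]}'
```

```text
time: 41.1
tool_pos: [0.5066, -0.3396, -0.0042]
tool_rot: [-1.571, -0.0, -1.759]
contact_force: [-0.5, 0.1, -1.8]
opening: 0.0335
time: 41.4
tool_pos: [0.5066, -0.3396, -0.0046]
tool_rot: [-1.571, -0.0, -1.759]
contact_force: [-0.1, -0.1, -2.3]
opening: 0.0337
```

```bash
python3 -m crank '{"xyz":[[0,0.04,0],[0,0,0],[0,0,0]],"roll":[0,0,0]}'
python3 -m crank '{"xyz":[[0,0.03,0],[0,0,0],[0,0,0]],"roll":[0,0,0]}'
```

```text
time: 41.7
tool_pos: [0.5066, -0.3397, -0.0046]
tool_rot: [-1.571, -0.0, -1.759]
contact_force: [-1.8, 0.7, 2.4]
opening: 0.0335
time: 42.0
tool_pos: [0.5066, -0.3397, -0.0046]
tool_rot: [-1.57, -0.0, -1.759]
contact_force: [-2.2, 1.5, 6.0]
opening: 0.0337
```

Contact (Fz +6 N). I release and go up.

```bash
python3 -m crank '{"xyz":[[0,-0.03,0],[0,0,0],[0,0,0],[0,0,0],[0,0,0],[0,0,0]],"roll":[0,0,0,0,0,0]}' -0.4 20
python3 -m crank '{"xyz":[[0,-0.5,0],[0,-1,0],[0,-1.5,0],[0,-2,0],[0,-2,0],[0,-2,0],[0,-2,0],[0,-2,0],[0,-2,0],[0,-2,0],[0,-1,0],[0,-0.7,0],[0,0,0]],"roll":[0,0,0,0,0,0,0,0,0,0,0,0,0]}'
python3 -c "
from h import *
go(.53,.314,.185)
shot('scene','s14',(100,100,360,295),3)"
```

```text
time: 42.6
tool_pos: [0.5066, -0.3397, -0.005]
tool_rot: [-1.571, -0.0, -1.759]
contact_force: [-0.2, 0.2, 0.2]
opening: 0.0643
time: 43.9
tool_pos: [0.5068, -0.3398, 0.1828]
tool_rot: [-1.57, -0.001, -1.759]
contact_force: [-0.0, 0.6, -0.0]
opening: 0.0639
pos [ 0.5068 -0.3398  0.1828] yaw -100.78 tilt 0.06 -0.04 t 43.9
shift cm (at target yaw) x -64.66 y -0.22 z -9.94
f [-0.   0.6 -0. ] open 0.0639 q [-0.72  0.5   1.29 -0.    1.35 -0.53]
```

View pics/s14.png

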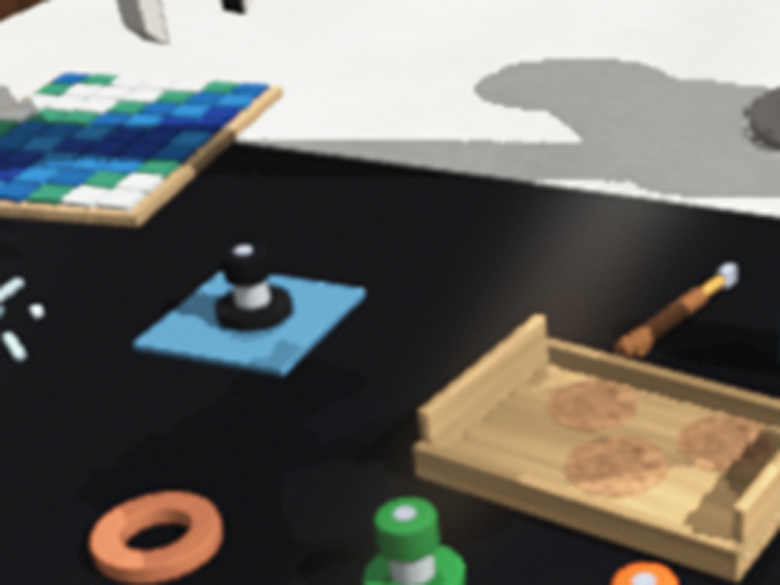

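```bash
python3 - <<'E'
import cv2
t=cv2.imread("pics/t13.png")[175:270,258:385];cv2.imwrite("pics/c13.png",cv2.resize(t,None,fx=6,fy=6,interpolation=cv2.INTER_CUBIC))
E
```

```text
(no output)
```

View pics/c13.png

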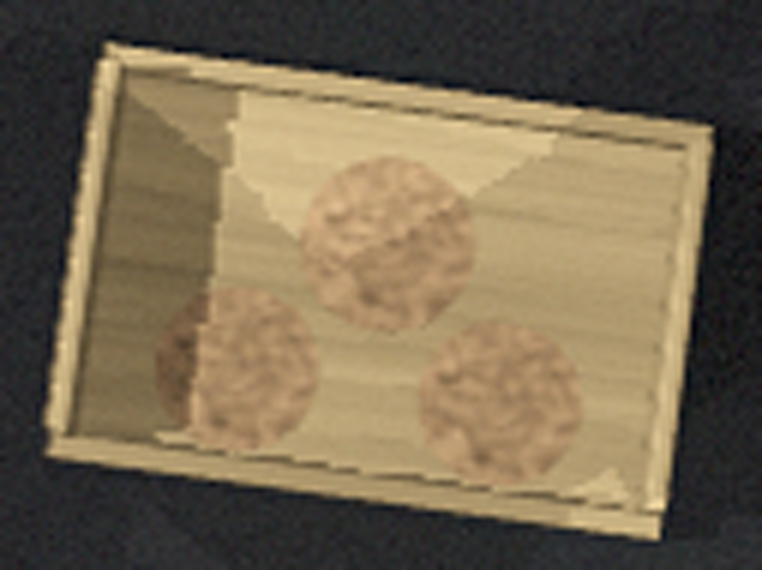

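The lifter stands in the pane. Pad outlines in the top crop: left centre (237,368), right (500,403), rear (388,244). I convert these and check the lifter's centring.

```bash
python3 - <<'E'
from h import *
np.set_printoptions(precision=4,suppress=True)
for n,p,q in (("left",(297.2,235.9),None),("right",(341.0,241.8),(297,234.7)),("rear",(322.3,215.2),(304.7,254))):
    print(n,onz("top",*p,.008),onz("scene",*q,.008) if q else "")
a=np.radians(-9.2);R=np.array([[np.cos(a),-np.sin(a)],[np.sin(a),np.cos(a)]])
for p in ((-34,48),(-34,-48),(18,0)): print(p,np.array([.5863,-.016])+R@np.array(p)/1000)
print("left in scene",proj("scene",[.5604,.0368,.008]))
# lifter on pane, scene: cup bottom-ish
print("lifter knob top scene", onz("scene",100+244/3-.3,100+250/3-.3,.058))
E
```

```text
left [0.5604 0.0369 0.008 ] 
right [ 0.5453 -0.058   0.008 ] [ 0.547  -0.0597  0.008 ]
rear [ 0.6044 -0.0188  0.008 ] [ 0.6034 -0.022   0.008 ]
(-34, 48) [0.5604 0.0368]
(-34, -48) [ 0.5451 -0.0579]
(18, 0) [ 0.6041 -0.0189]
left in scene [342.0436 247.0328]
lifter knob top scene [ 0.5065 -0.3394  0.058 ]
```

```bash
python3 - <<'E'
import cv2
t=cv2.imread("pics/t13.png")[228:338,125:215];cv2.imwrite("pics/k13.png",cv2.resize(t,None,fx=5.4,fy=5.4,interpolation=cv2.INTER_CUBIC))
E
```

```text
(no output)
```

View pics/k13.png

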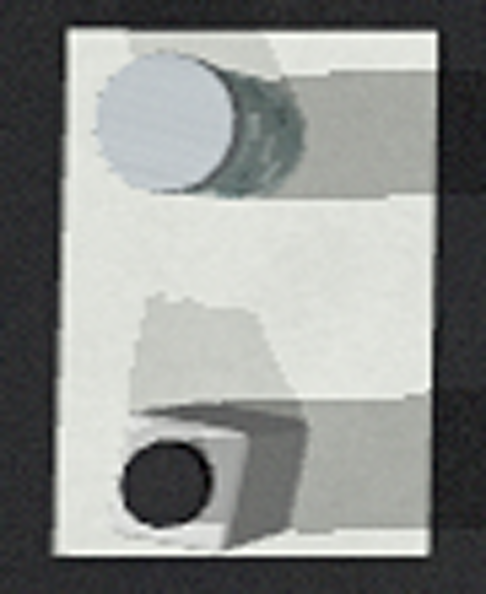

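```bash
python3 -m crank '{"xyz":[[-1,0,-0.15],[-2,0,-0.3],[-3,0,-0.46],[-3.3,0,-0.51],[-3.3,0,-0.51],[-3.3,0,-0.51],[-3.3,0,-0.51],[-3.3,0,-0.51],[-3.3,0,-0.51],[-3.3,0,-0.51],[-3.3,0,-0.51],[-3.3,0,-0.51],[-3.3,0,-0.51],[-3.3,0,-0.51],[-3.3,0,-0.51],[-3.3,0,-0.51],[-3.3,0,-0.51],[-3.3,0,-0.51],[-3.3,0,-0.51],[-3.3,0,-0.51]],"roll":[0,0,0,0,0,0,0,0,0,0,0,0,0,0,0,0,0,0,0,0]}' -1 25
python3 -c "
from h import *
go(.5297,.3146,.18)"
```

```text
time: 45.95
tool_pos: [0.5273, 0.29, 0.1809]
tool_rot: [-1.573, -0.001, -1.758]
contact_force: [0.8, -0.3, 0.0]
opening: 0.0919
pos [0.5273 0.29   0.1809] yaw -100.75 tilt -0.10 -0.06 t 46.0
shift cm (at target yaw) x -2.46 y 0.09 z -0.23
f [ 0.8 -0.3  0. ] open 0.0919 q [0.38 0.49 1.31 0.   1.34 0.56]
```

```bash
python3 -m crank '{"xyz":[[-0.8,0,-0.1],[-0.7,0,-0.1],[-0.3,0,0],[0,0,0],[0,0,0],[0,0,0]],"roll":[0,0,0,0,0,0]}'
python3 -c "
from h import *
print(onz('top',155.3,249.8,.128),onz('top',155.3,316.9,.128))
go(.5297,.3146,.0315)"
```

```text
time: 46.55
tool_pos: [0.5302, 0.3055, 0.1821]
tool_rot: [-1.571, -0.0, -1.76]
contact_force: [-0.1, -0.5, -0.1]
opening: 0.0917
[0.5303263  0.31300864 0.128     ] [0.39923795 0.3132552  0.128     ]
pos [0.5302 0.3055 0.1821] yaw -100.84 tilt 0.01 -0.01 t 46.5
shift cm (at target yaw) x -0.88 y 15.06 z -0.22
f [-0.1 -0.5 -0.1] open 0.0917 q [ 0.4   0.51  1.28 -0.    1.35  0.59]
```

```bash
python3 -m crank '{"xyz":[[-0.5,0,-0.1],[-0.35,0,-0.1],[0,0,0],[0,1,0],[0,1.5,0],[0,1.5,0],[0,1.5,0],[0,1.5,0],[0,1.5,0],[0,1.5,0],[0,1.5,0],[0,1.2,0],[0,0.9,0],[0,0.7,0],[0,0.4,0],[0,0.2,0],[0,0,0],[0,0,0]],"roll":[0,0,0,0,0,0,0,0,0,0,0,0,0,0,0,0,0,0]}'
python3 -c "
from h import *
go(.5297,.3142,.0318)"
```

```text
time: 48.35
tool_pos: [0.5299, 0.3152, 0.0335]
tool_rot: [-1.57, 0.0, -1.759]
contact_force: [1.0, 0.1, 0.2]
opening: 0.0916
pos [0.5299 0.3152 0.0335] yaw -100.77 tilt 0.05 0.03 t 48.4
shift cm (at target yaw) x 0.11 y 0.17 z -0.00
f [1.  0.1 0.2] open 0.0916 q [ 0.41  0.66  1.45 -0.    1.03  0.6 ]
```

```bash
python3 -m crank '{"xyz":[[0.1,0.15,0],[0,0,0],[0,0,0]],"roll":[0,0,0]}'
python3 -m crank '{"xyz":[[0,0,0],[0,0,0],[0,0,0],[0,0,0],[0,0,0],[0,0,0],[0,0,0],[0,0,0],[0,0,0]],"roll":[0,0,0,0,0,0,0,0,0]}' 1 25
python3 -m crank '{"xyz":[[0,-0.5,0],[0,-1,0],[0,-1.5,0],[0,-1.5,0],[0,-1.5,0],[0,-1.5,0],[0,-1.5,0],[0,-1.5,0],[0,-1.5,0],[0,-1.5,0],[0,-1.5,0],[0,-0.5,0],[0,0,0]],"roll":[0,0,0,0,0,0,0,0,0,0,0,0,0]}'
python3 -c "
from h import *
go(.5457,-.0578,.187)"
```

```text
time: 48.65
tool_pos: [0.5295, 0.3141, 0.0316]
tool_rot: [-1.571, 0.0, -1.759]
contact_force: [-0.2, -0.4, -0.1]
opening: 0.0916
time: 49.55
tool_pos: [0.5296, 0.3141, 0.0315]
tool_rot: [-1.57, 0.0, -1.759]
contact_force: [0.1, -0.3, -0.9]
opening: 0.0509
time: 50.85
tool_pos: [0.5296, 0.3143, 0.1875]
tool_rot: [-1.569, 0.001, -1.759]
contact_force: [-0.3, 0.1, -2.3]
opening: 0.0502
pos [0.5296 0.3143 0.1875] yaw -100.77 tilt 0.08 0.05 t 50.9
shift cm (at target yaw) x 36.25 y 0.05 z 8.53
f [-0.3  0.1 -2.3] open 0.0502 q [ 0.41  0.51  1.26 -0.    1.37  0.6 ]
```

```bash
python3 -m crank '{"xyz":[[0.8,0,0.2],[1.5,0,0.35],[2,0,0.47],[2,0,0.47],[2,0,0.47],[2,0,0.47],[2,0,0.47],[2,0,0.47],[2,0,0.47],[2,0,0.47],[2,0,0.47],[2,0,0.47],[2,0,0.47],[2,0,0.47],[2,0,0.47],[2,0,0.47],[2,0,0.47],[2,0,0.47],[1.3,0,0.3],[0.65,0,0.16]],"roll":[0,0,0,0,0,0,0,0,0,0,0,0,0,0,0,0,0,0,0,0]}'
python3 -m crank '{"xyz":[[0,0,0],[0,0,0],[0,0,0],[0,0,0]],"roll":[0,0,0,0]}'
python3 -c "
from h import *
go(.5457,-.0578,.0375)"
```

```text
time: 52.85
tool_pos: [0.5448, -0.0596, 0.1861]
tool_rot: [-1.572, -0.0, -1.761]
contact_force: [0.3, 0.5, -3.0]
opening: 0.0507
time: 53.25
tool_pos: [0.5454, -0.0572, 0.1865]
tool_rot: [-1.571, 0.0, -1.758]
contact_force: [-0.8, 0.3, -2.1]
opening: 0.0505
pos [ 0.5454 -0.0572  0.1865] yaw -100.71 tilt -0.00 0.00 t 53.2
shift cm (at target yaw) x 0.05 y 14.90 z 0.04
f [-0.8  0.3 -2.1] open 0.0505 q [-0.24  0.39  1.47  0.    1.29 -0.06]
```

```bash
python3 -m crank '{"xyz":[[0.05,0.7,0.04],[0,1.4,0],[0,1.5,0],[0,1.5,0],[0,1.5,0],[0,1.5,0],[0,1.5,0],[0,1.4,0],[0,1.2,0],[0,0.9,0],[0,0.6,0],[0,0.4,0],[0,0.2,0],[0,0.1,0],[0,0.1,0],[0,0.1,0],[0,0,0],[0,0,0]],"roll":[0,0,0,0,0,0,0,0,0,0,0,0,0,0,0,0,0,0]}'
python3 -m crank '{"xyz":[[0,0.05,0],[0,0.05,0],[0,0,0],[0,0,0]],"roll":[0,0,0,0]}'
python3 -c "
from h import *
go(.5457,-.0578,.0375)
shot('scene','s15',(180,100,440,295),3)"
```

```text
time: 55.05
tool_pos: [0.5458, -0.0585, 0.0406]
tool_rot: [-1.571, -0.0, -1.759]
contact_force: [-0.4, -0.1, -2.4]
opening: 0.0505
time: 55.45
tool_pos: [0.5457, -0.0585, 0.0395]
tool_rot: [-1.571, -0.0, -1.759]
contact_force: [0.3, -0.3, -2.0]
opening: 0.0506
pos [ 0.5457 -0.0585  0.0395] yaw -100.78 tilt 0.00 -0.00 t 55.5
shift cm (at target yaw) x -0.07 y 0.20 z -0.01
f [ 0.3 -0.3 -2. ] open 0.0506 q [-0.25  0.55  1.65 -0.    0.94 -0.06]
```

View pics/s15.png

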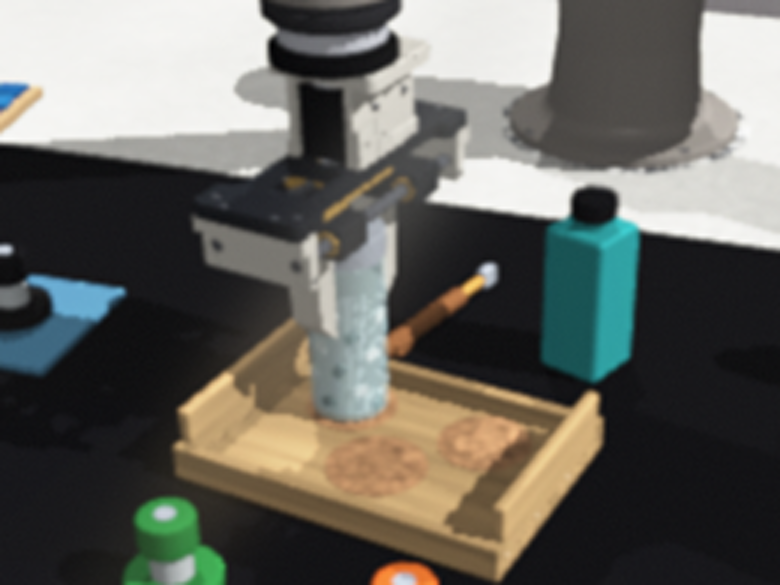

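The jar base (350,405) is centred on its pad (305–397). I set it down.

```bash
python3 -m crank '{"xyz":[[-0.05,0.1,0],[0,0.05,0],[0,0.05,0],[0,0,0],[0,0,0]],"roll":[0,0,0,0,0]}'
python3 -m crank '{"xyz":[[0,0.05,0],[0,0,0],[0,0,0]],"roll":[0,0,0]}'
```

```text
time: 56.0
tool_pos: [0.5458, -0.058, 0.0375]
tool_rot: [-1.571, -0.0, -1.759]
contact_force: [0.4, -0.5, -1.4]
opening: 0.0506
time: 56.3
tool_pos: [0.5461, -0.0582, 0.0374]
tool_rot: [-1.57, -0.0, -1.759]
contact_force: [-1.5, -1.3, 3.9]
opening: 0.0506
```

```bash
python3 -m crank '{"xyz":[[0,0,0],[0,0,0],[0,0,0],[0,0,0],[0,0,0],[0,0,0],[0,0,0],[0,0,0]],"roll":[0,0,0,0,0,0,0,0]}' -1 25
python3 -m crank '{"xyz":[[0,-0.5,0],[0,-1,0],[0,-1.5,0],[0,-2,0],[0,-2,0],[0,-2,0],[0,-2,0],[0,-2,0],[0,-1,0],[0,-0.5,0],[0,0,0]],"roll":[0,0,0,0,0,0,0,0,0,0,0]}'
python3 -c "
from h import *
go(.3985,.3142,.186)
shot('scene','s16',(180,100,440,295),3)"
```

```text
time: 57.1
tool_pos: [0.5458, -0.058, 0.037]
tool_rot: [-1.571, -0.0, -1.759]
contact_force: [-0.3, 0.1, -0.1]
opening: 0.0915
time: 58.2
tool_pos: [0.5459, -0.058, 0.1824]
tool_rot: [-1.57, -0.0, -1.759]
contact_force: [0.8, 1.1, 0.2]
opening: 0.0916
pos [ 0.5459 -0.058   0.1824] yaw -100.78 tilt 0.05 -0.01 t 58.2
shift cm (at target yaw) x -33.81 y -0.36 z -21.44
f [0.8 1.1 0.2] open 0.0916 q [-0.25  0.39  1.47 -0.    1.28 -0.06]
```

View pics/s16.png

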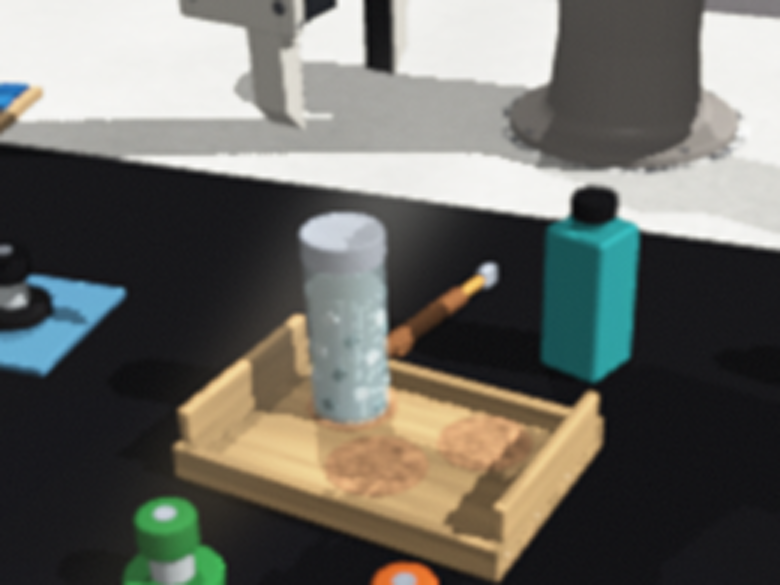

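The jar stands upright on its pad. Now the bottle.

```bash
python3 -m crank '{"xyz":[[-0.9,0,-0.55],[-1.8,0,-1.15],[-1.8,0,-1.14],[-1.8,0,-1.14],[-1.8,0,-1.14],[-1.8,0,-1.14],[-1.8,0,-1.14],[-1.8,0,-1.14],[-1.8,0,-1.14],[-1.8,0,-1.14],[-1.8,0,-1.14],[-1.8,0,-1.14],[-1.8,0,-1.14],[-1.8,0,-1.14],[-1.8,0,-1.14],[-1.8,0,-1.14],[-1.8,0,-1.14],[-1.8,0,-1.14],[-1.5,0,-1],[-0.8,0,-0.5]],"roll":[0,0,0,0,0,0,0,0,0,0,0,0,0,0,0,0,0,0,0,0]}'
python3 -m crank '{"xyz":[[0,0,0],[0,0,0],[0,0,0]],"roll":[0,0,0]}'
python3 -c "
from h import *
go(.3985,.314,.036)"
```

```text
time: 60.25
tool_pos: [0.3968, 0.3153, 0.1812]
tool_rot: [-1.572, -0.001, -1.757]
contact_force: [-0.3, 0.2, -0.1]
opening: 0.0918
time: 60.55
tool_pos: [0.3986, 0.3134, 0.1818]
tool_rot: [-1.571, -0.001, -1.76]
contact_force: [0.7, 0.5, -0.3]
opening: 0.0919
pos [0.3986 0.3134 0.1818] yaw -100.82 tilt -0.00 -0.03 t 60.5
shift cm (at target yaw) x -0.05 y 14.58 z -0.02
f [ 0.7  0.5 -0.3] open 0.0919 q [ 0.52  0.32  1.59 -0.    1.24  0.7 ]
```

```bash
python3 -m crank '{"xyz":[[0,1,0],[0,1.5,0],[0,1.5,0],[0,1.5,0],[0,1.5,0],[0,1.5,0],[0,1.5,0],[0,1.5,0],[0,1.2,0],[0,0.9,0],[0,0.6,0],[0,0.3,0],[0,0,0],[0,0,0]],"roll":[0,0,0,0,0,0,0,0,0,0,0,0,0,0]}'
python3 -m crank '{"xyz":[[0,0,0],[0,0,0],[0,0,0],[0,0,0],[0,0,0],[0,0,0],[0,0,0],[0,0,0],[0,0,0]],"roll":[0,0,0,0,0,0,0,0,0]}' 1 20
python3 -m crank '{"xyz":[[0,-0.5,0],[0,-1,0],[0,-1.5,0],[0,-1.5,0],[0,-1.5,0],[0,-1.5,0],[0,-1.5,0],[0,-1.5,0],[0,-1.5,0],[0,-1.5,0],[0,-1.5,0],[0,-0.5,0],[0,0,0]],"roll":[0,0,0,0,0,0,0,0,0,0,0,0,0]}'
python3 -c "
from h import *
go(.5606,.0364,.192)
shot('scene','s17',(340,60,600,255),3)"
```

```text
time: 61.95
tool_pos: [0.3987, 0.3143, 0.0373]
tool_rot: [-1.57, 0.0, -1.759]
contact_force: [0.3, 1.3, 0.5]
opening: 0.0921
time: 62.85
tool_pos: [0.3984, 0.3141, 0.0369]
tool_rot: [-1.571, -0.0, -1.759]
contact_force: [0.4, 0.4, 0.7]
opening: 0.0462
time: 64.15
tool_pos: [0.3986, 0.3142, 0.1929]
tool_rot: [-1.569, 0.001, -1.759]
contact_force: [-0.3, 0.6, -2.6]
opening: 0.0462
pos [0.3986 0.3142 0.1929] yaw -100.77 tilt 0.08 0.06 t 64.2
shift cm (at target yaw) x 24.27 y 0.09 z 21.11
f [-0.3  0.6 -2.6] open 0.0462 q [ 0.52  0.31  1.57 -0.    1.26  0.7 ]
```

View pics/s17.png

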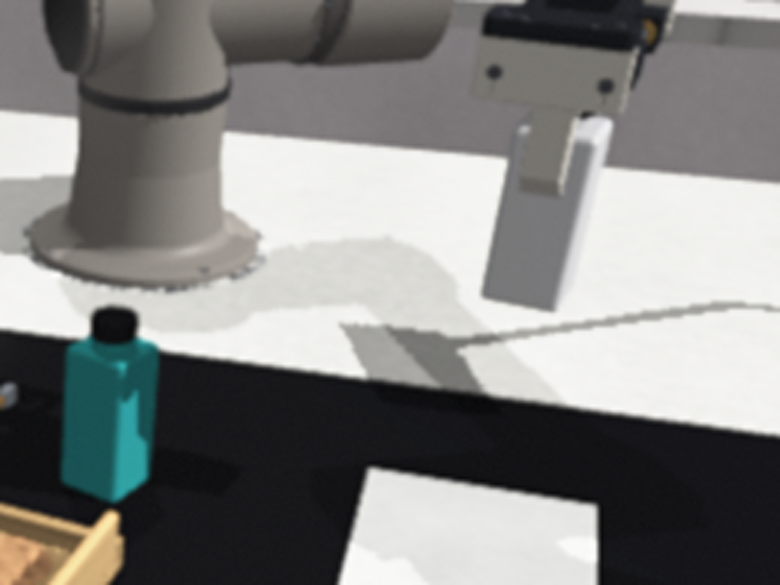

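```bash
python3 - <<'E'
from h import *
c=np.array([.3986,.3142])
j=np.array([.983,-.187]);w=np.array([.187,.983])
for a,b in((.023,-.023),(.023,.023)):
    for z in (.158,.263): print(a,b,z,((proj("scene",[*(c+a*j+b*w),z])-[340,60])*3).round())
E
```

```text
0.023 -0.023 0.158 [479. 299.]
0.023 -0.023 0.263 [515. 126.]
0.023 0.023 0.158 [559. 315.]
0.023 0.023 0.263 [602. 138.]
```

The projected vertical edges match the picture (515→479 predicted against 520→485 seen), so the bottle hangs upright. I carry it back.

```bash
python3 -m crank '{"xyz":[[0.4,0,0.35],[0.8,0,0.7],[1.4,0,1.2],[1.6,0,1.4],[1.6,0,1.4],[1.6,0,1.4],[1.6,0,1.4],[1.6,0,1.4],[1.6,0,1.4],[1.6,0,1.4],[1.6,0,1.4],[1.6,0,1.4],[1.6,0,1.4],[1.6,0,1.4],[1.6,0,1.4],[1.3,0,1.1],[0.8,0,0.7],[0.37,0,0.26],[0,0,0],[0,0,0]],"roll":[0,0,0,0,0,0,0,0,0,0,0,0,0,0,0,0,0,0,0,0]}'
python3 -m crank '{"xyz":[[0,0,0],[0,0,0]],"roll":[0,0]}'
python3 -c "
from h import *
go(.5606,.0364,.0429)"
```

```text
time: 66.2
tool_pos: [0.56, 0.0368, 0.192]
tool_rot: [-1.571, 0.0, -1.758]
contact_force: [0.1, 0.5, -1.5]
opening: 0.0459
time: 66.4
tool_pos: [0.5602, 0.0369, 0.1921]
tool_rot: [-1.571, 0.0, -1.758]
contact_force: [0.4, 0.7, -2.1]
opening: 0.0457
pos [0.5602 0.0369 0.1921] yaw -100.72 tilt 0.01 0.00 t 66.4
shift cm (at target yaw) x 0.04 y 14.92 z 0.05
f [ 0.4  0.7 -2.1] open 0.0457 q [-0.07  0.41  1.42  0.    1.31  0.12]
```

```bash
python3 -m crank '{"xyz":[[0,0.7,0.04],[0,1.4,0],[0,1.5,0],[0,1.5,0],[0,1.5,0],[0,1.5,0],[0,1.5,0],[0,1.4,0],[0,1.2,0],[0,0.9,0],[0,0.6,0],[0,0.4,0],[0,0.2,0],[0,0.1,0],[0,0.1,0],[0,0.1,0],[0,0,0],[0,0,0]],"roll":[0,0,0,0,0,0,0,0,0,0,0,0,0,0,0,0,0,0]}'
python3 -m crank '{"xyz":[[0,0.1,0],[0,0,0],[0,0,0]],"roll":[0,0,0]}'
python3 -c "
from h import *
go(.5606,.0366,.0429)
shot('scene','s18',(180,100,440,295),3)"
```

```text
time: 68.2
tool_pos: [0.5609, 0.0361, 0.0461]
tool_rot: [-1.571, -0.0, -1.759]
contact_force: [-0.5, 0.6, -1.8]
opening: 0.0459
time: 68.5
tool_pos: [0.5608, 0.0362, 0.045]
tool_rot: [-1.571, -0.0, -1.759]
contact_force: [0.5, -0.1, -2.0]
opening: 0.046
pos [0.5608 0.0362 0.045 ] yaw -100.78 tilt -0.00 -0.00 t 68.5
shift cm (at target yaw) x -0.04 y 0.21 z -0.02
f [ 0.5 -0.1 -2. ] open 0.0460 q [-0.07  0.56  1.61 -0.    0.97  0.12]
```

View pics/s18.png

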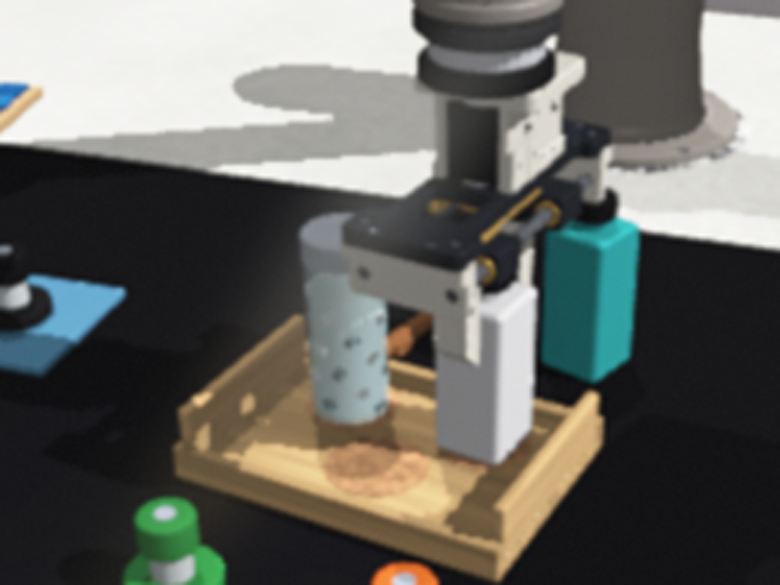

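The bottle is over its pad, clear of the jar. I set it down.

```bash
python3 -m crank '{"xyz":[[0,0.1,0],[0,0.05,0],[0,0.05,0],[0,0,0],[0,0,0]],"roll":[0,0,0,0,0]}'
python3 -m crank '{"xyz":[[0,0.05,0],[0,0,0],[0,0,0]],"roll":[0,0,0]}'
```

```text
time: 69.05
tool_pos: [0.5608, 0.0361, 0.043]
tool_rot: [-1.571, -0.0, -1.759]
contact_force: [-0.4, 0.4, -2.1]
opening: 0.0462
time: 69.35
tool_pos: [0.5609, 0.0361, 0.0429]
tool_rot: [-1.57, -0.0, -1.759]
contact_force: [-2.4, -0.1, 5.2]
opening: 0.0459
```

```bash
python3 -m crank '{"xyz":[[0,0,0],[0,0,0],[0,0,0],[0,0,0],[0,0,0],[0,0,0],[0,0,0],[0,0,0]],"roll":[0,0,0,0,0,0,0,0]}' -1 20
python3 -m crank '{"xyz":[[0,-0.5,0],[0,-1,0],[0,-1.5,0],[0,-2,0],[0,-2,0],[0,-2,0],[0,-2,0],[0,-2,0],[0,-1,0],[0,-0.5,0],[0,0,0]],"roll":[0,0,0,0,0,0,0,0,0,0,0]}'
python3 -m crank '{"xyz":[[-1,0,-0.9],[-1.6,0,-1.4],[-1.6,0,-1.4],[-1.6,0,-1.4],[-1.6,0,-1.4],[-1.6,0,-1.4],[-1.6,0,-1.4],[-1.6,0,-1.4],[-1.6,0,-1.4],[-1.6,0,-1.4],[-1.6,0,-1.4],[-1.6,0,-1.4],[-1.6,0,-1.4],[-1.6,0,-1.4],[-1,0,-1],[-0.5,0,-0.5],[0,0,0],[0,0,0]],"roll":[0,0,0,0,0,0,0,0,0,0,0,0,0,0,0,0,0,0]}'
python3 -c "
from h import *
shot('top','t19');shot('scene','s19')
import cv2
t=cv2.imread('pics/t19.png')
cv2.imwrite('pics/ct19.png',cv2.resize(t[175:270,258:385],None,fx=6,fy=6,interpolation=cv2.INTER_CUBIC))
cv2.imwrite('pics/p19.png',cv2.resize(t[215:300,425:515],None,fx=6,fy=6,interpolation=cv2.INTER_CUBIC))"
```

```text
time: 70.15
tool_pos: [0.5608, 0.0361, 0.0425]
tool_rot: [-1.571, -0.0, -1.759]
contact_force: [1.1, -0.1, 0.5]
opening: 0.0916
time: 71.25
tool_pos: [0.5609, 0.0362, 0.1879]
tool_rot: [-1.57, 0.0, -1.759]
contact_force: [0.4, -1.2, 0.1]
opening: 0.0913
time: 73.05
tool_pos: [0.4021, 0.3032, 0.1873]
tool_rot: [-1.571, -0.001, -1.759]
contact_force: [0.1, -1.0, 0.2]
opening: 0.0921
```

View pics/s19.png

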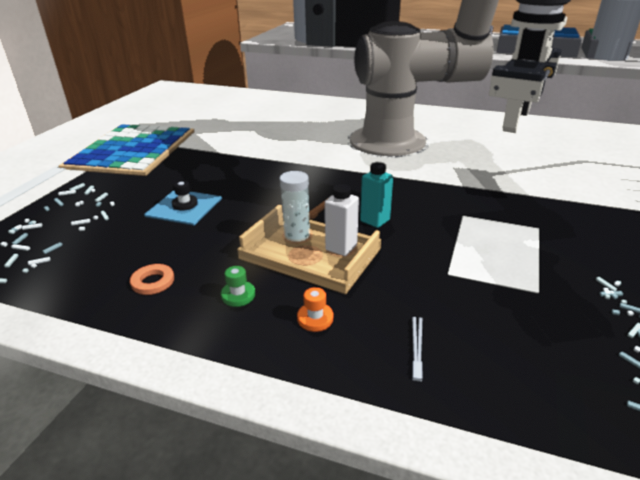

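View pics/ct19.png

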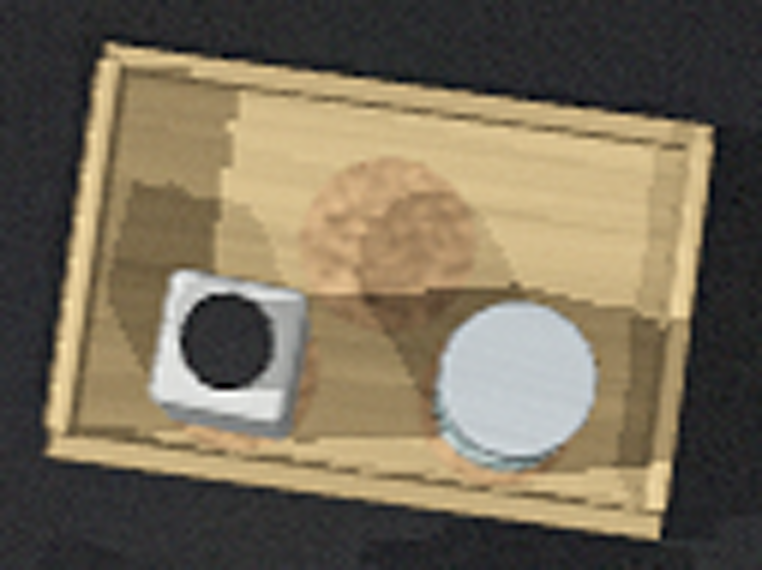

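View pics/p19.png

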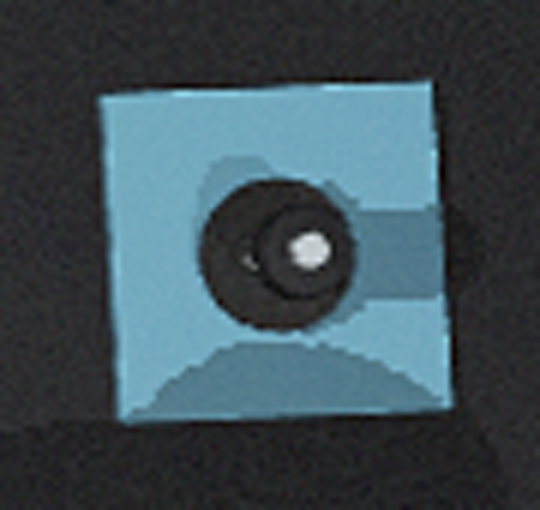

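Everything stands: jar (295,205), white bottle (342,220), lifter on the pane (183,195), bystanders as before. Final numbers follow.

```bash
python3 - <<'E'
from h import *
np.set_printoptions(precision=4,suppress=True)
print("jar",onz("top",343.85,237.8,.134),"pad .5453 -.0580")
print("bottle",onz("top",295.5,231.3,.134),"pad .5604 .0369")
print("lifter",onz("top",470.8,256.9,.018),"pane .507 -.339")
a=cv2.imread("pics/top0.png");b=cv2.imread("pics/t19.png");d=cv2.absdiff(cv2.cvtColor(a,7 if 0 else cv2.COLOR_BGR2GRAY),cv2.cvtColor(b,cv2.COLOR_BGR2GRAY))
for n,(x0,y0,x1,y1) in dict(tweez=(200,115,230,180),foil=(400,125,450,170),orange=(270,132,305,168),green=(335,137,370,172),cutter=(322,270,355,345),teal=(262,280,300,314)).items(): print(n,(d[y0:y1,x0:x1]>40).sum())
E
```

```text
jar [ 0.5449 -0.0586  0.134 ] pad .5453 -.0580
bottle [0.5599 0.0362 0.134 ] pad .5604 .0369
lifter [ 0.5055 -0.3366  0.018 ] pane .507 -.339
tweez 0
foil 0
orange 0
green 0
cutter 86
teal 40
```

```bash
python3 - <<'E'
import cv2,numpy as np
a,b=[cv2.imread(f"pics/{n}.png")[265:350,255:360] for n in("top0","t19")]
cv2.imwrite("pics/cmp.png",cv2.resize(np.hstack([a,b]),None,fx=3.8,fy=3.8))
E
```

```text
(no output)
```

View pics/cmp.png

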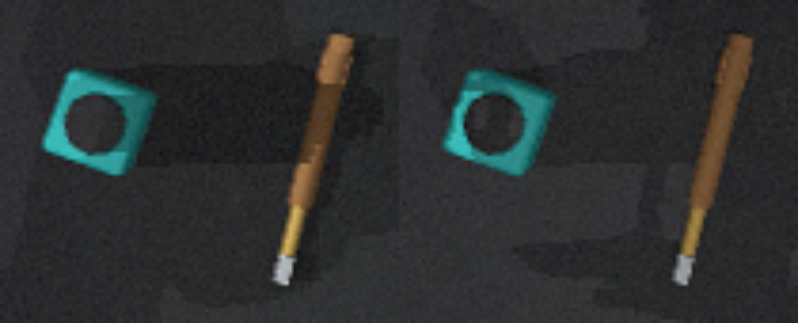

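Only the shadows differ; the cutter and turquoise bottle have not moved. I hand in.

```bash
python3 -c "
from cell import robot
print(robot.hand_in(), robot.observe()['time'])"
```

```text
the job is handed in; nothing more can be done
the job is handed in; nothing more can be done
```

The job is done and handed in at about 73 s. I stood the bottle and then the jar on the white card and set the black lifter down in the middle of the blue pane. After that I stood the jar and the bottle back upright on the pads they came from.

**Final positions:** the last top picture puts the jar and the bottle each about 1 mm from their pad centres. The lifter reads about 3 mm from the pane's middle, while the arm's own reading at release put it under 1 mm off. That is close to the calibration error of about 2 mm.

**Bystanders:** the tweezers, foil roll, and orange and green lifters show no pixel changes. The pixel changes at the cutter and the turquoise bottle were only shadows.

**What went wrong:** my first grip closed on the bottle's cap instead of its body, because the fingertips really sit about 35 mm above the reported tool point. I saw this in the picture, opened, regrasped lower and used that offset for all later heights. Nothing tipped. The highest wrist force I read was about 6 N, when setting things down.

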